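Park the index plunger and shift the transfer slide

TASK

The stud's transfer slide is locked by the sprung index plunger with the black T-handle. Pull the T-handle up, twist it clockwise until you feel it just touch its light sprung stop, without forcing the stop back, and let it down into the rest notch so that it stays retracted on its own when you let go. Then move the carriage by its upright black post gently along to the end stop and let go, with the stud still sitting in its nest and the tray, bottle and tape roll left where they are.

Things in the scene. Friction and masses are not known exactly. Their poses are not given: they have to be found in the camera images.
- fixture: transfer slide bolted to the table: aluminium base plate 215 x 310 mm, 12 mm thick, with two rails and a dark steel end stop. Origin on its underside at table height; the plate reaches from x -130 to +85 and y -155 to +155 mm in this frame. z up; the carriage travels along +y to the end stop. The plunger axis stands upright at x -87, y 0
- plunger (a joint): lift of the index plunger, m: 0 = nose engaged in the carriage, grows as it is pulled up. A spring pulls it down: about 10 N at 0, 0.45 N more per mm. The nose clears the carriage at 6 mm; the 6 mm square cross pin on the stem clears all rims at 10 mm; upper stop at 13 mm. Parked in the rest notch (3 mm deep) it stands at 7 mm; resting on a rim at 10 mm is not parked
- t_handle (a joint): turn of the T-handle, rad: 0 = cross pin in the deep slot, grows clockwise seen from above; it turns only while lifted 10 mm or more. The middle of the rest notch lies anywhere between 0.8 and 1.42, with 0.06 rad of play to either side. Right behind the notch stands the tall sprung stop; a pin that just touches it stands over the notch. The other way a tall fixed guard blocks it
- t_grip (a point): middle of the T-handle's black plastic bar, on the plunger axis, 100 mm above the table when engaged. The bar is 46 mm long (along this point's x; the fixture's x at turn 0), 14 mm thick (along y) and reaches from 12 mm below this point to 10 mm above. It rises and turns with the handle. The highest thing beside it is the stud's top, 77 mm above the table
- carriage (a joint): travel of the carriage, m: 0 = load position, locked by the plunger, 0.100 = fully home against the end stop. It takes about 2 to 3 N to move
- post_grip (a point): point on the axis of the carriage's upright black post, 16 mm in diameter, 100 mm above the table, 12 mm below the post's top; the carriage is moved by it. z up, axes as the fixture's
- nest (a point): middle of the carriage's top face, 30 mm above the table, where the stud sits between four steel pegs
- stud: round road stud with clear lens, 128 mm in diameter, 47 mm high, 0.41 kg, loose in the nest on the carriage; origin at the centre of its underside
- tray: bystander: small black tray of brass inserts, 62 x 90 x 22 mm, origin under its centre
- oil: bystander: white bottle with orange cap, 38 mm in diameter, 105 mm high, origin under its centre
- tape: bystander: tape roll lying flat, 99 mm in diameter, 48 mm high, origin under its centre
- collar_mid (a point): on the plunger axis, 57 mm above the table (notch floor): middle of the slotted sleeve and of the steel collar (radius 29 mm, walls up to 68 mm high) that carries the notch and its stop; the collar's angle differs on every fixture and is not measured. Plunger and fixture may press on each other with 40 N in all (the spring makes 13 N when parked)
- stop (a joint): how far the sprung stop behind the notch is pushed back, rad; 0 = at rest, grows clockwise as the pin pushes it. Its spring gives 1.5 N m per rad and it must not be pushed back by more than 0.1 rad (0.15 N m). It stands on the collar, so this value does not tell where the notch is
There are look-alikes about, which are no part of the job. Leave any blue or red look-alike of the stud alone.

How it is judged:
By the outcome, as a careful person would: the job done as asked, in the order asked, and still so for the second after the job is handed in, with the robot touching nothing.
It also fails if it takes over 67 s, if anything falls off the work surface, if the arm or the gripper's body presses on something with over 40 N, if the wrist force passes 120 N, or if a joint passes its speed limit or range.

ROBOT

A 6-joint arm with a two-finger parallel gripper is mounted at the origin on a cart in front of the work surface, level with it; the furniture and walls round the work are solid. World frame = base frame: x ahead of the robot, y to its left, z up, the work surface at z = 0. Lengths are in m, angles in degrees, forces in N, time in s.
With the tool pointing down it reaches from about 0.3 to 0.75 m from the base axis. Payload 8.5 kg.
Tool frame: the origin (TCP) lies at the very end of the fingers, on their centre line; the grasp point (between the pads) lies 19 mm behind it (env.grip_depth is the z of the grasp point in the tool frame, in m); z points along the fingers, y is the direction in which the jaws open and shut (so a half turn about z gives the same grasp; the last joint's range is limited). The gripper opens to 85 mm and grips with 20 to 120 N. Pads are 22 mm wide; open, the fingers measure 114 mm over their backs; the gripper's body (76 mm by 85 mm) begins 54 mm behind the grasp point. The pads swing forward as they close: fully open they stand 13 mm farther back than shut.
Start: joints at [52.294, 21.807, 74.336, -0, 83.858, -12.336], TCP at [0.236, 0.497, 0.231] pointing down, gripper open.
Joint ranges: [-178.18, 178.18], [-50.72, 133.34], [12.68, 142.11], [-81.47, 261.47], [9.98, 163.14], [-165.26, 165.26]. Speed limits (degrees/s): [136.94, 136.94, 180, 180, 180, 180].

INTERFACE

Orientations are given as a 3x3 rotation matrix whose columns are the frame's x, y, z axes.
In Python, from rig import env gives the robot as it stands.
- The arm moves only by the tool apply_moves, never from a script. Its argument "plan" is a list of rows, each an object of numbers: "tx", "ty", "tz": the shift along the world's x, y, z in mm; "rx", "ry", "rz": the turn, a rotation vector about the world's x, y, z in rad; "jaw": the opening, from -1 (shut) to 1 (fully open). A call has 1 to 12 rows; each row is the pose to reach, as a shift and turn from the pose measured when the call began; what a row does not reach only later rows make up. A row lasts 1/10 s, in which the tool goes at most 50 mm and 8.59 degrees, less where a joint would pass 70% of its speed; a pose out of reach is approached as far as the arm can. A call with a gripper value outside its range is refused whole. The fingers move at their own pace and stop on an object; "grip_force" is the grip in N (left out, the last holds). Time passes only in rows, so rows that repeat a pose let the fingers close. It gives the time, the measured TCP pose, the force and the opening at its end, in the units of the state.
- env.observe(): the state, without advancing time (a new reading comes with each control period).
- env.get_image(name): name is "side" or "top" or "wrist"; returns a dict with "image" (400x640x3 uint8, red, green, blue), "intrinsics" (3x3 intrinsics, pixels), "k1" (the pictures are not rectified: a ray, as slopes to the right and down, at radius r is drawn at 1 + k1 r^2 times it, then the intrinsics apply), "world_from_camera" (4x4, takes a point from camera to world coordinates). Camera axes: x right, y up, looking along -z (the intrinsics and any distortion apply to the point x, -y, -z); pixel columns grow to the right and rows downward; lengths in m; the calibration is good to about 2 mm. A picture is of the moment at which its call begins. There is no depth.
- env.close_job(): hands the job in, once; it reports no verdict.
The state is a dict: "time_s": time; "q": joint angles; "qvel": joint speeds; "joint_efforts": joint torques, N m; "position": TCP position; "tool_rot": TCP orientation; "ft_force": force on the tool from outside, world axes, zero at the start; "wrist_torque": the same for the moment, N m; "grip_width": finger opening in m.
Only numpy, scipy, OpenCV 4.12 (cv2) and the standard library are available. Lean on these libraries where they do the work, as an engineer would, in place of code of your own. Each camera call takes 0.05 s, during which the arm holds its last target.

## Working session

There is one attempt and no reset: what is moved stays moved. The work goes in short steps, Python scripts to look and compute and a tool call to move; the robot and the scene stay as the last step left them, time stands still between calls to the robot, and variables do not carry over. Pictures are saved under pics/ and viewed, and the job is handed in when it is done.

Besides the shell and the picture viewer there is one more tool, called after "Call:" as name([rows], argument=value, ...), one row to a line, values as JSON. apply_moves: Moves the arm, as the interface text tells. Its arguments: {"type":"object","properties":{"plan":{"type":"array","items":{"type":"object","properties":{"tx":{"type":"number"},"ty":{"type":"number"},"tz":{"type":"number"},"rx":{"type":"number"},"ry":{"type":"number"},"rz":{"type":"number"},"jaw":{"type":"number"}}}},"grip_force":{"type":"number"}},"required":["plan"]}

```bash
ls; mkdir -p pics; cat > h.py <<'E'
import numpy as np, cv2
from rig import env
def cap(n,tag):
    d=env.get_image(n); np.savez(f'pics/{tag}.npz',**{k:np.array(v) for k,v in d.items()})
    cv2.imwrite(f'pics/{tag}.png',cv2.cvtColor(d['image'],cv2.COLOR_RGB2BGR)); return d
def load(tag): return dict(np.load(f'pics/{tag}.npz'))
def ray(d,u,v):
    K=d['intrinsics'];k=float(d['k1']);x=(u-K[0,2])/K[0,0];y=(v-K[1,2])/K[1,1]
    rd=np.hypot(x,y);r=rd
    for _ in range(30): r=rd/(1+k*r*r)
    s=r/rd if rd>0 else 1
    T=d['world_from_camera'];return T[:3,3],T[:3,:3]@np.array([x*s,-y*s,-1.])
def onz(d,u,v,z):
    o,r=ray(d,u,v);return o+r*(z-o[2])/r[2]
def proj(d,p):
    T=d['world_from_camera'];K=d['intrinsics'];c=T[:3,:3].T@(np.array(p)-T[:3,3])
    x,y=c[0]/-c[2],-c[1]/-c[2];f=1+float(d['k1'])*(x*x+y*y)
    return np.array([K[0,0]*x*f+K[0,2],K[1,1]*y*f+K[1,2]])
def crop(tag,u0,v0,u1,v1,s,out):
    im=cv2.imread(f'pics/{tag}.png')[v0:v1,u0:u1]
    cv2.imwrite(f'pics/{out}.png',cv2.resize(im,None,fx=s,fy=s,interpolation=cv2.INTER_CUBIC))
E
python3 - <<'E'
from h import *
for n in ['side','top','wrist']:
    d=cap(n,n+'0'); print(n,d['world_from_camera'].round(3).tolist())
s=env.observe(); print(s); print(env.grip_depth)
E
```

```text
pics
side [[1.0, 0.008, 0.025, 0.597], [0.017, 0.542, -0.841, -1.256], [-0.021, 0.841, 0.541, 0.921], [0.0, 0.0, 0.0, 1.0]]
top [[-0.012, 0.993, -0.117, 0.446], [-0.999, -0.008, 0.031, 0.023], [0.03, 0.118, 0.993, 1.035], [0.0, 0.0, 0.0, 1.0]]
wrist [[0.428, -0.857, -0.287, 0.161], [0.904, 0.406, 0.137, 0.532], [-0.001, -0.318, 0.948, 0.374], [0.0, 0.0, 0.0, 1.0]]
{'time_s': 0.15, 'q': array([ 5.22946355e+01,  2.18331060e+01,  7.43702087e+01, -8.58966378e-05,
        8.38572020e+01, -1.23353538e+01]), 'qvel': array([-0.02882865, -0.17376541, -0.25982907, -0.01428784, -0.01028837,
       -0.03771953]), 'joint_efforts': array([ 2.98377417e-03, -4.48627675e+01, -2.31345195e+01, -1.94605118e-04,
        3.81378079e-03, -5.66563287e-06]), 'position': array([0.2355255 , 0.49679348, 0.23087129]), 'tool_rot': array([[-9.03559676e-01,  4.28461780e-01, -6.44803275e-04],
       [ 4.28462206e-01,  9.03559316e-01, -8.36553696e-04],
       [ 2.24186721e-04, -1.03215002e-03, -9.99999442e-01]]), 'ft_force': array([-0.74121549, -0.64226117,  0.14151199]), 'wrist_torque': array([-0.02709739,  0.01734509, -0.0011029 ]), 'grip_width': 0.0855132565856503}
-0.0187
```

View pics/side0.png

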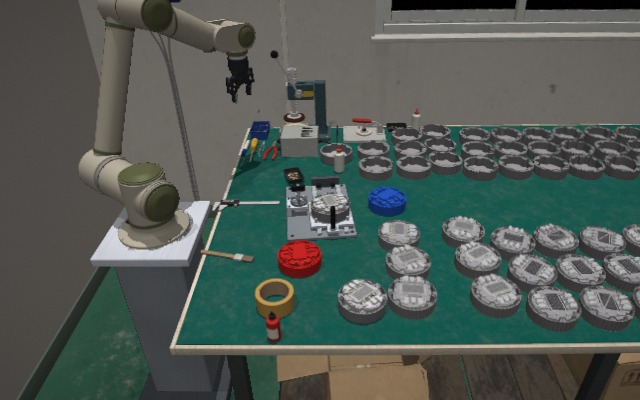

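View pics/top0.png

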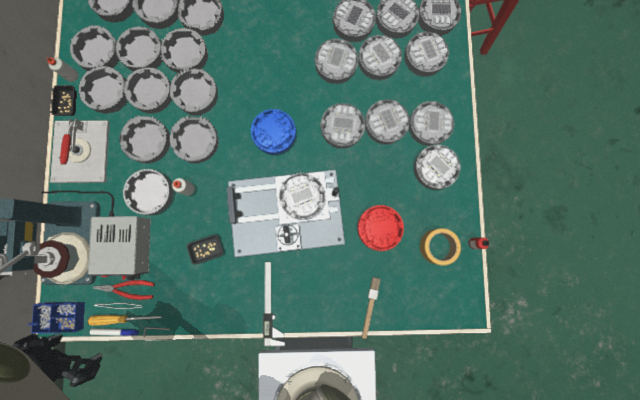

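View pics/wrist0.png

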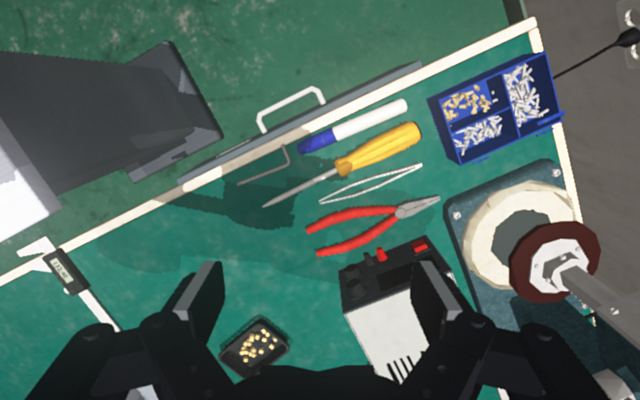

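```bash
python3 - <<'E'
from h import *
crop('top0',215,155,355,265,5.5,'tc'); crop('side0',275,160,365,245,7,'sc')
E
```

```text
(no output)
```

View pics/tc.png

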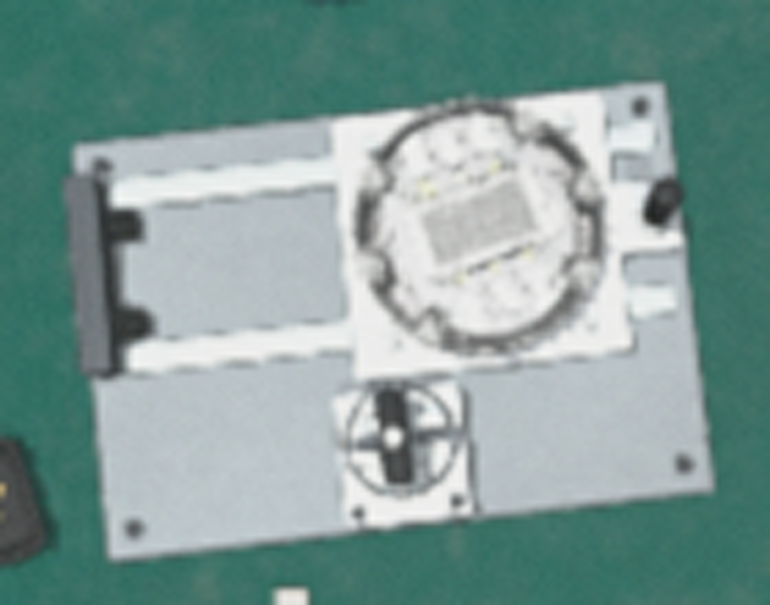

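View pics/sc.png

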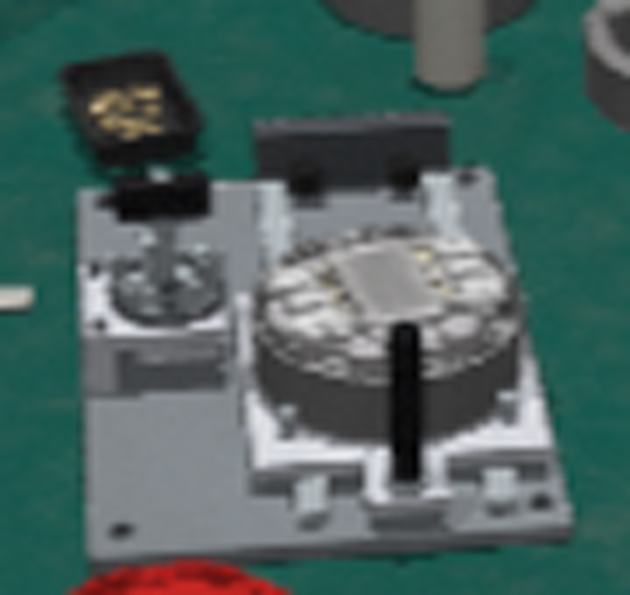

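The only T-handle is at top (287,234), side (298,188); the only upright post is at top (336,191), side (333,213). The stud on the carriage, at top (303,196), is the right one. The blue stud at (273,131) and red stud at (381,228) are look-alikes, along with the loose grey ones. The oil bottle and tape are also elsewhere. Next I'll measure the fixture pose.

```bash
python3 - <<'E'
from h import *
d=load('top0'); s=load('side0')
C=[((75,147),(85,155)),((663,85),(85,-155)),((713,490),(-130,-155)),((108,558),(-130,155))]
W=np.array([onz(d,215+a/5.5,155+b/5.5,.012)[:2] for (a,b),_ in C]);L=np.array([l for _,l in C])/1000
Lc=L-L.mean(0);Wc=W-W.mean(0)
th=np.arctan2((Lc[:,0]*Wc[:,1]-Lc[:,1]*Wc[:,0]).sum(),(Lc*Wc).sum())
R=np.array([[np.cos(th),-np.sin(th)],[np.sin(th),np.cos(th)]]);t=W.mean(0)-R@L.mean(0)
print('yaw',np.degrees(th),'org',t,'res mm',((W-(L@R.T+t))*1000).round(1).tolist())
print('grip from fit',R@[-.087,0]+t)
print('T top',onz(d,215+395/5.5,155+437/5.5,.110),'post top',onz(d,215+664/5.5,155+197/5.5,.112))
def tri(p,q):
    (o1,r1),(o2,r2)=ray(d,*p),ray(s,*q);A=np.c_[r1,-r2];x=np.linalg.lstsq(A,o2-o1,rcond=None)[0]
    return o1+r1*x[0],o2+r2*x[1]
print('tri T',tri((215+395/5.5,155+437/5.5),(275+160/7,160+178/7)))
print('tri post',tri((215+664/5.5,155+190/5.5),(275+405/7,160+326/7)))
# bar ends
a=onz(d,215+388/5.5,155+390/5.5,.110);b=onz(d,215+401/5.5,155+484/5.5,.110);print('bar',a,b,np.degrees(np.arctan2(a[1]-b[1],a[0]-b[0])))
print(proj(s,[*(R@[-.087,0]+t),.11]))
E
```

```text
yaw 5.700660713728855 org [0.55407338 0.08379849] res mm [[-1.8, -2.1], [-1.9, 1.7], [1.6, 1.1], [2.0, -0.7]]
grip from fit [0.46750365 0.07515668]
T top [0.46824041 0.0742993  0.11      ] post top [ 0.57871461 -0.05174651  0.112     ]
tri T (array([0.46829862, 0.07443732, 0.10752595]), array([0.47064917, 0.07470363, 0.10759611]))
tri post (array([ 0.58242874, -0.05202618,  0.10926303]), array([ 0.58411149, -0.05185098,  0.10949599]))
bar [0.489911   0.07748402 0.11      ] [0.44668687 0.071591   0.11      ] 7.763642044769287
[296.85612225 184.7291366 ]
```

Call:
apply_moves([
  {"tx":20,"ty":-37,"tz":-2,"rz":0.05},
  {"tx":40,"ty":-73,"tz":-5,"rz":0.1},
  {"tx":60,"ty":-110,"tz":-8,"rz":0.15},
  {"tx":80,"ty":-146,"tz":-11,"rz":0.2},
  {"tx":100,"ty":-182,"tz":-14,"rz":0.25},
  {"tx":120,"ty":-218,"tz":-17,"rz":0.3},
  {"tx":140,"ty":-255,"tz":-20,"rz":0.35},
  {"tx":160,"ty":-291,"tz":-23,"rz":0.4},
  {"tx":180,"ty":-327,"tz":-26,"rz":0.45},
  {"tx":200,"ty":-364,"tz":-29,"rz":0.5},
  {"tx":220,"ty":-400,"tz":-31,"rz":0.543},
  {"tx":232,"ty":-422,"tz":-31,"rz":0.543},
])

```text
validation failed for argument at $.pl...
```

Call:
apply_moves([
  {},
  {},
])

```text
validation failed for argument at $.pl...
```

```bash
python3 - <<'E'
from h import *
cap('wrist','w1'); cap('side','s1'); s=env.observe(); print(s['time_s'],s['position'],s['tool_rot'].round(4).tolist(),s['q'].round(1),s['ft_force'],s['wrist_torque'])
E
```

```text
0.25 [0.23555934 0.49684323 0.23104163] [[-0.9036, 0.4284, -0.0004], [0.4284, 0.9036, -0.0005], [0.0002, -0.0007, -1.0]] [ 52.3  21.8  74.4   0.   83.9 -12.3] [-0.08878463 -0.48546694 -0.50067525] [0.00745867 0.01904223 0.01788635]
```

View pics/w1.png

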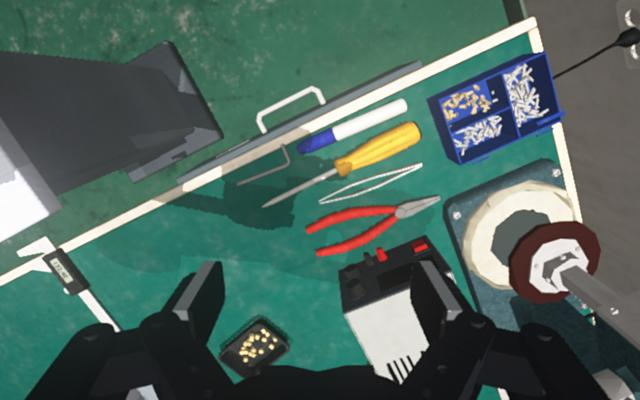

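Each row probably needs all seven keys.

Call:
apply_moves([
  {"tx":20,"ty":-37,"tz":-2,"rx":0,"ry":0,"rz":0.05,"jaw":1},
  {"tx":40,"ty":-73,"tz":-5,"rx":0,"ry":0,"rz":0.1,"jaw":1},
  {"tx":60,"ty":-110,"tz":-8,"rx":0,"ry":0,"rz":0.15,"jaw":1},
  {"tx":80,"ty":-146,"tz":-11,"rx":0,"ry":0,"rz":0.2,"jaw":1},
  {"tx":100,"ty":-182,"tz":-14,"rx":0,"ry":0,"rz":0.25,"jaw":1},
  {"tx":120,"ty":-218,"tz":-17,"rx":0,"ry":0,"rz":0.3,"jaw":1},
  {"tx":140,"ty":-255,"tz":-20,"rx":0,"ry":0,"rz":0.35,"jaw":1},
  {"tx":160,"ty":-291,"tz":-23,"rx":0,"ry":0,"rz":0.4,"jaw":1},
  {"tx":180,"ty":-327,"tz":-26,"rx":0,"ry":0,"rz":0.45,"jaw":1},
  {"tx":200,"ty":-364,"tz":-29,"rx":0,"ry":0,"rz":0.5,"jaw":1},
  {"tx":220,"ty":-400,"tz":-31,"rx":0,"ry":0,"rz":0.543,"jaw":1},
  {"tx":232,"ty":-422,"tz":-31,"rx":0,"ry":0,"rz":0.543,"jaw":1},
])

```text
time_s: 1.45
position: [0.4686, 0.0724, 0.1997]
tool_rot: [[-0.995, -0.099, -0.0], [-0.099, 0.995, -0.001], [0.0, -0.001, -1.0]]
ft_force: [-0.1, -0.1, 0.7]
grip_width: 0.0857
```

```bash
python3 - <<'E'
from h import *
cap('wrist','w1'); cap('side','s1'); s=env.observe(); print(s['time_s'],s['position'],s['tool_rot'].round(4).tolist(),s['q'].round(1),s['ft_force'],s['wrist_torque'])
E
```

```text
1.55 [0.4688612  0.07242074 0.19974928] [[-0.9953, -0.0963, -0.0], [-0.0963, 0.9953, -0.0011], [0.0001, -0.0011, -1.0]] [-5.50e+00  1.59e+01  8.90e+01 -1.00e-01  7.51e+01 -1.01e+02] [ 0.45837152  0.15678663 -0.1814809 ] [-0.03989244  0.03552763 -0.01103062]
```

View pics/w1.png

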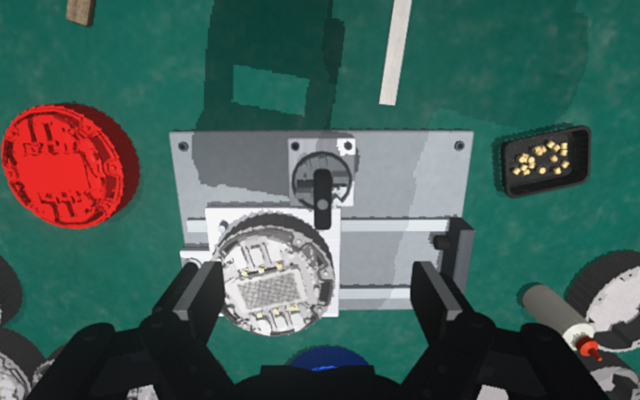

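```bash
python3 - <<'E'
from h import *
crop('w1',270,120,380,240,5,'w1c')
E
```

```text
(no output)
```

View pics/w1c.png

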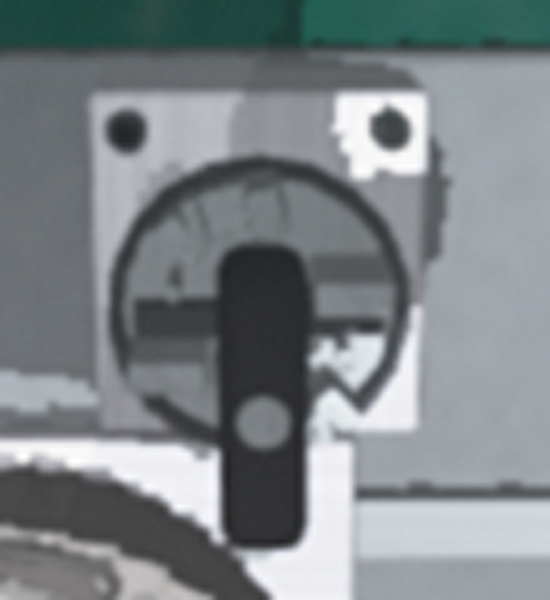

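```bash
python3 - <<'E'
from h import *
d=load('w1')
f=lambda a,b:(270+a/5,120+b/5)
print('button',onz(d,*f(262,423),.111))
a=onz(d,*f(265,546),.110);print('far end',a)
for l,r,v in [(222,304,480),(222,304,530)]:
    A,B=onz(d,*f(l,v),.110),onz(d,*f(r,v),.110);print((A+B)/2,np.linalg.norm(A-B))
# left/right edge lines of far part
L1,L2=onz(d,*f(218,400),.11),onz(d,*f(223,540),.11);R1,R2=onz(d,*f(308,400),.11),onz(d,*f(303,540),.11)
print([np.degrees(np.arctan2((q-p)[1],(q-p)[0])) for p,q in((L1,L2),(R1,R2))])
P=[onz(d,*p,.012) for p in((170,131),(473.5,131))];print(P,np.degrees(np.arctan2(*(P[0]-P[1])[[1,0]])))
p=[onz(d,*f(*q),.057) for q in((126,131),(389,129))];print('screws',p,np.degrees(np.arctan2(*(p[0]-p[1])[[1,0]])))
E
```

```text
button [0.46861702 0.07668076 0.111     ]
far end [0.48901113 0.07930758 0.11      ]
[0.47813406 0.07785031 0.11      ] 0.012496824187991848
[0.48636935 0.07871849 0.11      ] 0.012631097252045606
[np.float64(7.444433673413916), np.float64(4.587040629204535)]
[array([ 0.44088725, -0.07889543,  0.012     ]), array([0.41040853, 0.22517994, 0.012     ])] -84.27612732601203
screws [array([0.43630918, 0.05022783, 0.057     ]), array([0.43138373, 0.0958835 , 0.057     ])] -83.84260564718868
```

Call:
apply_moves([
  {"tx":0,"ty":1,"tz":-20,"rx":0,"ry":0,"rz":0.006,"jaw":1},
  {"tx":0,"ty":2,"tz":-45,"rx":0,"ry":0,"rz":0.006,"jaw":1},
  {"tx":0,"ty":3.3,"tz":-70,"rx":0,"ry":0,"rz":0.006,"jaw":1},
  {"tx":0,"ty":3.3,"tz":-90,"rx":0,"ry":0,"rz":0.006,"jaw":1},
  {"tx":0,"ty":3.3,"tz":-105,"rx":0,"ry":0,"rz":0.006,"jaw":1},
  {"tx":0,"ty":3.3,"tz":-116,"rx":0,"ry":0,"rz":0.006,"jaw":1},
  {"tx":0,"ty":3.3,"tz":-116,"rx":0,"ry":0,"rz":0.006,"jaw":0.5},
  {"tx":0,"ty":3.3,"tz":-116,"rx":0,"ry":0,"rz":0.006,"jaw":0},
])

```text
time_s: 2.35
position: [0.4688, 0.0762, 0.0841]
tool_rot: [[-0.995, -0.103, 0.0], [-0.103, 0.995, -0.001], [0.0, -0.001, -1.0]]
ft_force: [-0.5, -0.1, -0.3]
grip_width: 0.0589
```

```bash
python3 - <<'E'
from h import *
cap('wrist','w2'); cap('side','s2'); s=env.observe(); print(s['time_s'],s['position'],s['tool_rot'].round(4).tolist(),s['ft_force'],s['wrist_torque'],s['grip_width'])
crop('s2',265,140,365,240,5,'s2c')
E
```

```text
2.45 [0.46914888 0.07594854 0.08448944] [[-0.9947, -0.1026, 0.0014], [-0.1027, 0.9947, -0.0011], [-0.0013, -0.0013, -1.0]] [0.3744098  0.23083393 0.62089685] [-0.02259252  0.06182219  0.03414387] 0.044016274785235
```

View pics/w2.png

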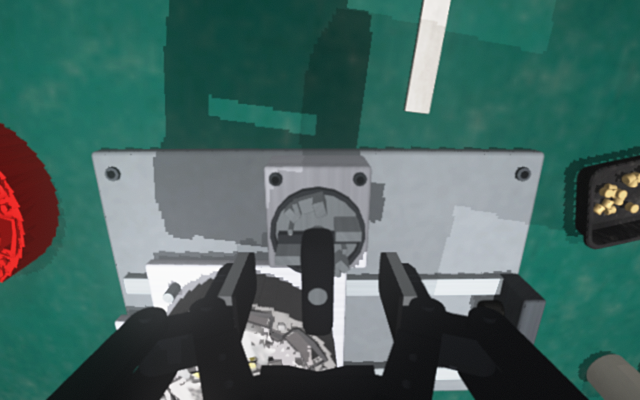

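View pics/s2c.png

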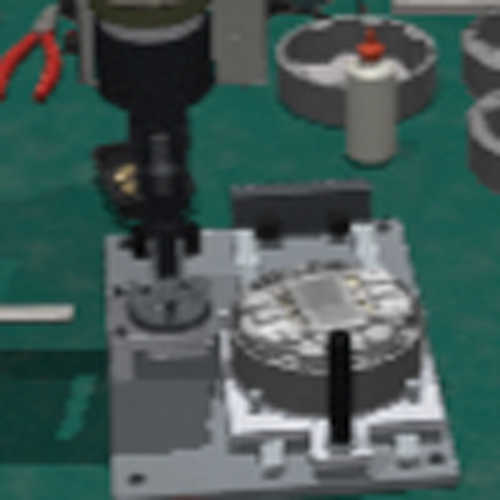

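```bash
python3 - <<'E'
from h import *
d=load('w2')
print(onz(d,317.5,296.5,.111))
for p in((112,174),(522,174)): print(onz(d,*p,.012))
a,b=[onz(d,*p,.012) for p in((92.5,151.5),(544.5,153.5))];print(a,b,np.degrees(np.arctan2(*(a-b)[[1,0]]))+90)
crop('w2',250,170,390,350,4,'w2c')
E
```

```text
[0.46850636 0.07661176 0.111     ]
[ 0.45575313 -0.06697672  0.012     ]
[0.42665708 0.21387936 0.012     ]
[ 0.44117783 -0.07927558  0.012     ] [0.41097199 0.22547343 0.012     ] 5.660503802281369
```

View pics/w2c.png

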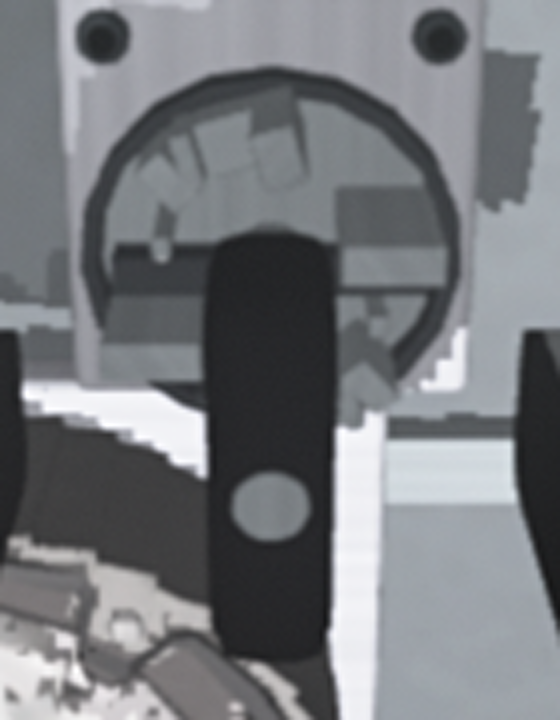

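Call:
apply_moves([
  {"tx":-0.4,"ty":0.2,"tz":-1,"rx":0,"ry":0,"rz":-0.003,"jaw":-0.3},
  {"tx":-0.4,"ty":0.2,"tz":-1,"rx":0,"ry":0,"rz":-0.003,"jaw":-0.6},
  {"tx":-0.4,"ty":0.2,"tz":-1,"rx":0,"ry":0,"rz":-0.003,"jaw":-0.8},
  {"tx":-0.4,"ty":0.2,"tz":-1,"rx":0,"ry":0,"rz":-0.003,"jaw":-1},
  {"tx":-0.4,"ty":0.2,"tz":-1,"rx":0,"ry":0,"rz":-0.003,"jaw":-1},
  {"tx":-0.4,"ty":0.2,"tz":-1,"rx":0,"ry":0,"rz":-0.003,"jaw":-1},
], grip_force=20)

```text
time_s: 3.05
position: [0.469, 0.0762, 0.0838]
tool_rot: [[-0.995, -0.1, 0.002], [-0.1, 0.995, -0.001], [-0.002, -0.001, -1.0]]
ft_force: [-1.7, 0.9, 5.0]
grip_width: 0.0151
```

```bash
cat > st.py <<'E'
from h import *
s=env.observe(); print(round(s['time_s'],2),s['position'].round(4),'yaw',round(float(np.degrees(np.arctan2(s['tool_rot'][1,1],s['tool_rot'][0,1])))-90,2),'F',s['ft_force'].round(2),'T',s['wrist_torque'].round(3),'w',round(s['grip_width'],4))
E
python3 st.py
```

```text
3.05 [0.469  0.0762 0.0838] yaw 5.71 F [-1.69  0.89  5.02] T [ 0.149  0.127 -0.006] w 0.0151
```

Call:
apply_moves([
  {"tx":-0.3,"ty":0,"tz":0,"rx":0,"ry":0,"rz":0,"jaw":-1},
  {"tx":-0.3,"ty":0,"tz":0,"rx":0,"ry":0,"rz":0,"jaw":-1},
  {"tx":-0.3,"ty":0,"tz":1,"rx":0,"ry":0,"rz":0,"jaw":-1},
  {"tx":-0.3,"ty":0,"tz":2,"rx":0,"ry":0,"rz":0,"jaw":-1},
  {"tx":-0.3,"ty":0,"tz":2,"rx":0,"ry":0,"rz":0,"jaw":-1},
], grip_force=60)

```text
time_s: 3.55
position: [0.4684, 0.0762, 0.0851]
tool_rot: [[-0.995, -0.1, 0.001], [-0.1, 0.995, -0.001], [-0.001, -0.001, -1.0]]
ft_force: [2.8, 1.2, -12.3]
grip_width: 0.0129
```

```bash
python3 st.py
```

```text
3.55 [0.4684 0.0762 0.0851] yaw 5.71 F [  2.76   1.21 -12.33] T [ 0.15  -0.518  0.042] w 0.0129
```

Call:
apply_moves([
  {"tx":0.2,"ty":0,"tz":2,"rx":0,"ry":0,"rz":0,"jaw":-1},
  {"tx":0.2,"ty":0,"tz":4,"rx":0,"ry":0,"rz":0,"jaw":-1},
  {"tx":0.2,"ty":0,"tz":6,"rx":0,"ry":0,"rz":0,"jaw":-1},
  {"tx":0.2,"ty":0,"tz":8,"rx":0,"ry":0,"rz":0,"jaw":-1},
  {"tx":0.2,"ty":0,"tz":9,"rx":0,"ry":0,"rz":0,"jaw":-1},
  {"tx":0.2,"ty":0,"tz":9,"rx":0,"ry":0,"rz":0,"jaw":-1},
])

```text
time_s: 4.15
position: [0.4684, 0.0762, 0.0941]
tool_rot: [[-0.995, -0.1, 0.0], [-0.1, 0.995, -0.001], [-0.0, -0.001, -1.0]]
ft_force: [2.7, 1.0, -13.6]
grip_width: 0.0132
```

```bash
python3 - <<'E'
from h import *
cap('wrist','w3'); cap('side','s3')
crop('s3',265,140,365,240,5,'s3c')
crop('w3',220,170,400,320,4,'w3c')
E
python3 st.py
```

```text
4.25 [0.4684 0.0762 0.094 ] yaw 5.71 F [  2.43   0.55 -13.84] T [ 0.139 -0.442  0.016] w 0.0129
```

View pics/w3c.png

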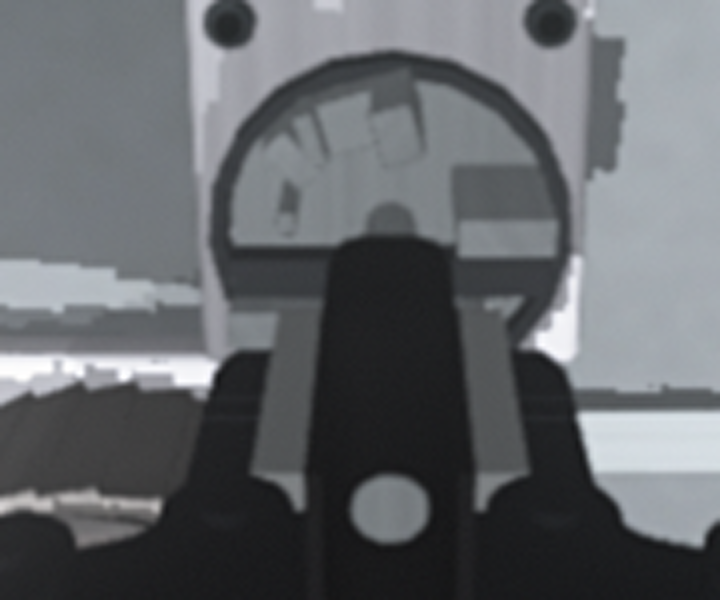

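View pics/s3c.png

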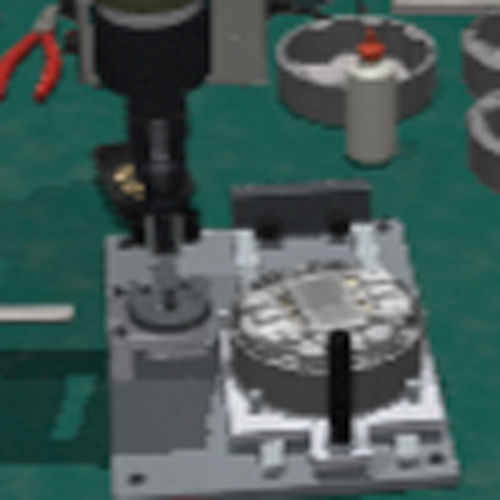

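```bash
python3 - <<'E'
from h import *
for t,v in (('w2',296.5),('w3',297.5)):
  d=load(t)
  for z in (.109,.111,.113,.115,.117,.119,.121,.123): print(t,z,proj(d,[.4685,.0766,z]).round(1),v)
E
```

```text
w2 0.109 [317.5 293.7] 296.5
w2 0.111 [317.5 296.5] 296.5
w2 0.113 [317.5 299.4] 296.5
w2 0.115 [317.5 302.4] 296.5
w2 0.117 [317.5 305.5] 296.5
w2 0.119 [317.5 308.6] 296.5
w2 0.121 [317.5 311.9] 296.5
w2 0.123 [317.5 315.2] 296.5
w3 0.109 [317.3 281.4] 297.5
w3 0.111 [317.3 283.9] 297.5
w3 0.113 [317.3 286.4] 297.5
w3 0.115 [317.3 289.1] 297.5
w3 0.117 [317.3 291.8] 297.5
w3 0.119 [317.3 294.5] 297.5
w3 0.121 [317.3 297.4] 297.5
w3 0.123 [317.3 300.3] 297.5
```

Call:
apply_moves([
  {"tx":0.3,"ty":0.1,"tz":1.0,"rx":0,"ry":0,"rz":0,"jaw":-1},
  {"tx":0.3,"ty":0.1,"tz":1.5,"rx":0,"ry":0,"rz":0,"jaw":-1},
  {"tx":0.3,"ty":0.1,"tz":1.5,"rx":0,"ry":0,"rz":0,"jaw":-1},
  {"tx":0.3,"ty":0.1,"tz":1.5,"rx":0,"ry":0,"rz":-0.03,"jaw":-1},
  {"tx":0.3,"ty":0.1,"tz":1.5,"rx":0,"ry":0,"rz":-0.06,"jaw":-1},
  {"tx":0.3,"ty":0.1,"tz":1.5,"rx":0,"ry":0,"rz":-0.1,"jaw":-1},
  {"tx":0.3,"ty":0.1,"tz":1.5,"rx":0,"ry":0,"rz":-0.1,"jaw":-1},
])

```text
time_s: 4.95
position: [0.4685, 0.0763, 0.0954]
tool_rot: [[-1.0, 0.001, -0.0], [0.001, 1.0, -0.001], [0.0, -0.001, -1.0]]
ft_force: [1.4, -0.2, -15.0]
grip_width: 0.0132
```

```bash
python3 st.py
```

```text
4.95 [0.4685 0.0763 0.0954] yaw -0.04 F [  1.36  -0.16 -15.01] T [ 0.027 -0.322 -0.027] w 0.0132
```

Call:
apply_moves([
  {"tx":0.1,"ty":0,"tz":0.2,"rx":0,"ry":0,"rz":-0.07,"jaw":-1},
  {"tx":0.1,"ty":0,"tz":0.2,"rx":0,"ry":0,"rz":-0.16,"jaw":-1},
  {"tx":0.1,"ty":0,"tz":0.2,"rx":0,"ry":0,"rz":-0.25,"jaw":-1},
  {"tx":0.1,"ty":0,"tz":0.2,"rx":0,"ry":0,"rz":-0.34,"jaw":-1},
  {"tx":0.1,"ty":0,"tz":0.2,"rx":0,"ry":0,"rz":-0.43,"jaw":-1},
  {"tx":0.1,"ty":0,"tz":0.2,"rx":0,"ry":0,"rz":-0.52,"jaw":-1},
  {"tx":0.1,"ty":0,"tz":0.2,"rx":0,"ry":0,"rz":-0.58,"jaw":-1},
  {"tx":0.1,"ty":0,"tz":0.2,"rx":0,"ry":0,"rz":-0.6,"jaw":-1},
  {"tx":0.1,"ty":0,"tz":0.2,"rx":0,"ry":0,"rz":-0.6,"jaw":-1},
])

```text
time_s: 5.85
position: [0.4685, 0.0764, 0.0956]
tool_rot: [[-0.826, 0.564, -0.001], [0.564, 0.826, -0.0], [0.001, -0.001, -1.0]]
ft_force: [2.5, 0.2, -16.8]
grip_width: 0.0132
```

```bash
python3 st.py;python3 - <<'E'
from h import *
cap('wrist','w4'); cap('top','t4'); cap('side','s4')
crop('s4',265,140,365,240,5,'s4c')
E
python3 st.py
```

```text
5.85 [0.4685 0.0764 0.0956] yaw -34.35 F [  2.45   0.16 -16.84] T [ 0.243 -0.493 -0.051] w 0.0132
6.0 [0.4686 0.0764 0.0956] yaw -34.35 F [  1.75   1.67 -16.04] T [ 0.26  -0.476  0.059] w 0.0131
```

View pics/w4.png

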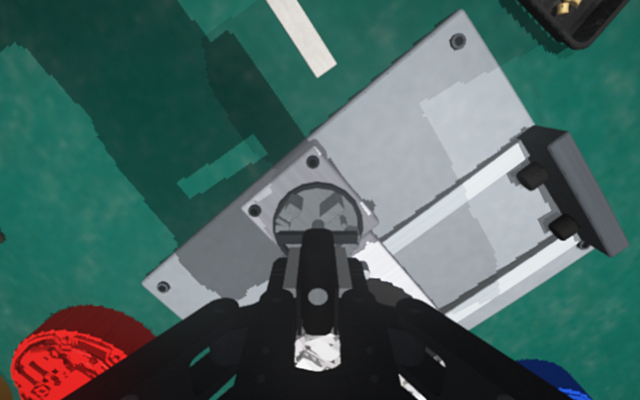

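View pics/s4c.png

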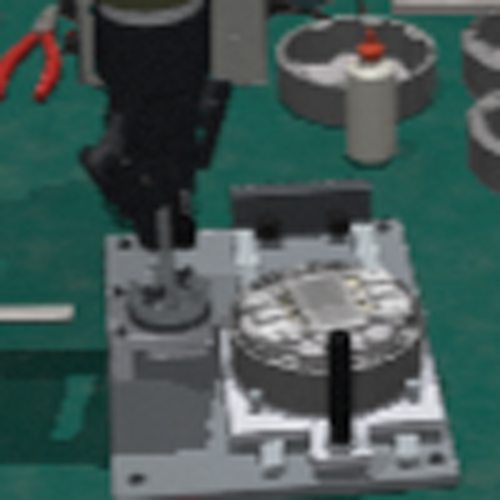

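```bash
python3 - <<'E'
from h import *
crop('w4',235,150,395,270,5,'w4c')
E
```

```text
(no output)
```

View pics/w4c.png

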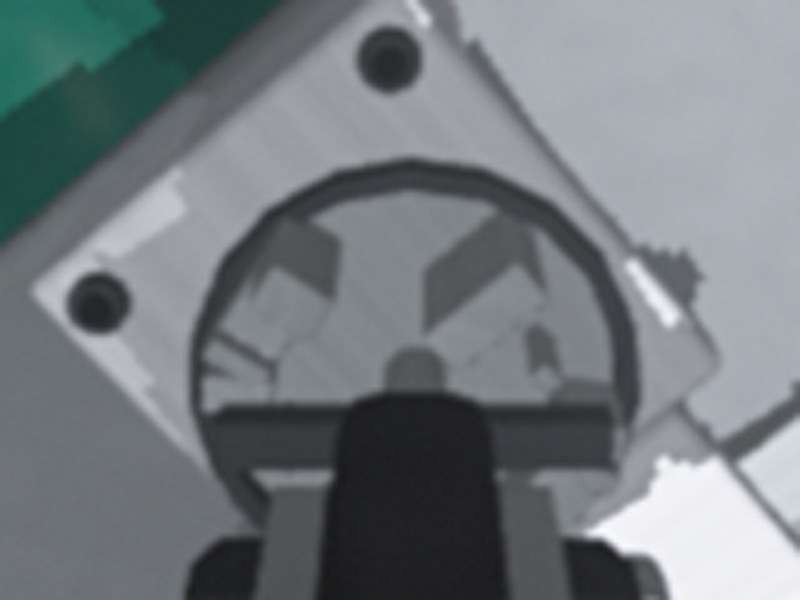

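```bash
python3 - <<'E'
from h import *
d=load('w4');f=lambda a,b:(235+a/5,150+b/5)
c=np.array([.4686,.0763])
for z in(.057,.060,.066,.068): print(z,(proj(d,[*c,z])-[235,150])*5)
def turn(p,z):
    w=onz(d,*f(*p),z)[:2]-c; return round(np.linalg.norm(w)*1000,1), round(float(np.degrees(np.arctan2(w[1],w[0]))),1)
for n,p in dict(lineU=(240,350),lineL=(240,375),blkBL=(255,310),blkTL=(275,262),blkTR=(340,265),blkBR=(325,300),RblkL=(425,330),RblkTL=(430,265),RblkTR=(520,262),RblkBR=(545,290)).items(): print(n,turn(p,.060),turn(p,.068))
for p in((210,435),(610,435)): print('pin',turn(p,.068))
s=load('w4')
E
```

```text
0.057 [412.24185151 409.97716897]
0.06 [412.24761437 420.44426466]
0.066 [412.25962682 442.31047711]
0.068 [412.26378257 449.89037673]
lineU (np.float64(22.2), -148.4) (np.float64(23.0), -156.9)
lineL (np.float64(21.2), -140.4) (np.float64(21.6), -149.9)
blkBL (np.float64(23.1), -161.9) (np.float64(24.5), -168.8)
blkTL (np.float64(25.5), -176.0) (np.float64(27.4), 179.2)
blkTR (np.float64(21.4), 168.7) (np.float64(23.9), 165.2)
blkBR (np.float64(18.4), 179.1) (np.float64(20.8), 173.5)
RblkL (np.float64(11.7), 138.4) (np.float64(14.9), 140.2)
RblkTL (np.float64(19.8), 139.7) (np.float64(22.6), 140.7)
RblkTR (np.float64(23.6), 113.9) (np.float64(25.7), 118.2)
RblkBR (np.float64(22.6), 102.8) (np.float64(24.5), 108.7)
pin (np.float64(23.2), -128.9)
pin (np.float64(22.7), 60.4)
```

```bash
cat > av.py <<'E'
import sys
from h import *
n=int(sys.argv[1]) if len(sys.argv)>1 else 8
T=[];F=[]
for _ in range(n):
    env.get_image('wrist'); s=env.observe(); T.append(s['wrist_torque']);F.append(s['ft_force'])
T=np.array(T);F=np.array(F)
y=np.arctan2(s['tool_rot'][1,1],s['tool_rot'][0,1])-np.pi/2
print(round(s['time_s'],2),'turn',round(float(np.radians(5.71)-y),3),s['position'].round(4),'F',F.mean(0).round(2),'T',T.mean(0).round(3),'Tz sd',T[:,2].std().round(3))
E
python3 av.py 10
```

```text
6.5 turn 0.7 [0.4686 0.0763 0.0956] F [  2.12   1.18 -16.42] T [ 0.292 -0.421 -0.003] Tz sd 0.044
```

Call:
apply_moves([
  {"tx":0.1,"ty":0,"tz":0,"rx":0,"ry":0,"rz":-0.05,"jaw":-1},
  {"tx":0.1,"ty":0,"tz":0,"rx":0,"ry":0,"rz":-0.1,"jaw":-1},
  {"tx":0.1,"ty":0,"tz":0,"rx":0,"ry":0,"rz":-0.13,"jaw":-1},
])

```text
time_s: 6.8
position: [0.4686, 0.0764, 0.0957]
tool_rot: [[-0.744, 0.669, -0.001], [0.669, 0.744, -0.0], [0.0, -0.001, -1.0]]
ft_force: [1.6, 1.4, -16.7]
grip_width: 0.0131
```

```bash
python3 av.py 8
```

```text
7.2 turn 0.83 [0.4687 0.0763 0.0956] F [  1.62   1.32 -15.94] T [ 0.312 -0.367 -0.014] Tz sd 0.028
```

Call:
apply_moves([
  {"tx":0,"ty":0,"tz":0,"rx":0,"ry":0,"rz":-0.02,"jaw":-1},
  {"tx":0,"ty":0,"tz":0,"rx":0,"ry":0,"rz":-0.03,"jaw":-1},
])

```text
time_s: 7.4
position: [0.4686, 0.0764, 0.0957]
tool_rot: [[-0.724, 0.69, -0.001], [0.69, 0.724, -0.0], [0.0, -0.001, -1.0]]
ft_force: [2.0, 1.6, -16.7]
grip_width: 0.013
```

```bash
python3 av.py 8
```

```text
7.8 turn 0.86 [0.4687 0.0763 0.0957] F [  1.68   1.19 -15.92] T [ 0.304 -0.369 -0.   ] Tz sd 0.027
```

Call:
apply_moves([
  {"tx":0,"ty":0,"tz":0,"rx":0,"ry":0,"rz":-0.02,"jaw":-1},
  {"tx":0,"ty":0,"tz":0,"rx":0,"ry":0,"rz":-0.03,"jaw":-1},
])

```text
time_s: 8.0
position: [0.4686, 0.0764, 0.0956]
tool_rot: [[-0.703, 0.711, -0.001], [0.711, 0.703, -0.0], [0.0, -0.001, -1.0]]
ft_force: [2.4, 1.6, -16.5]
grip_width: 0.0131
```

```bash
python3 av.py 8
```

```text
8.4 turn 0.89 [0.4687 0.0763 0.0957] F [  1.66   0.96 -16.21] T [ 0.297 -0.365 -0.007] Tz sd 0.025
```

Call:
apply_moves([
  {"tx":0,"ty":0,"tz":0,"rx":0,"ry":0,"rz":-0.02,"jaw":-1},
  {"tx":0,"ty":0,"tz":0,"rx":0,"ry":0,"rz":-0.03,"jaw":-1},
])

```text
time_s: 8.6
position: [0.4687, 0.0763, 0.0956]
tool_rot: [[-0.681, 0.732, -0.001], [0.732, 0.681, -0.0], [0.0, -0.001, -1.0]]
ft_force: [0.8, 1.5, -15.8]
grip_width: 0.0133
```

```bash
python3 av.py 8
```

```text
9.0 turn 0.92 [0.4686 0.0763 0.0956] F [  1.66   1.58 -16.35] T [ 0.311 -0.369  0.008] Tz sd 0.033
```

Call:
apply_moves([
  {"tx":0,"ty":0,"tz":0,"rx":0,"ry":0,"rz":-0.02,"jaw":-1},
  {"tx":0,"ty":0,"tz":0,"rx":0,"ry":0,"rz":-0.03,"jaw":-1},
])

```text
time_s: 9.2
position: [0.4687, 0.0764, 0.0956]
tool_rot: [[-0.659, 0.752, -0.001], [0.752, 0.659, -0.0], [0.0, -0.001, -1.0]]
ft_force: [0.8, 0.9, -15.6]
grip_width: 0.0127
```

```bash
python3 av.py 8
```

```text
9.6 turn 0.95 [0.4687 0.0764 0.0956] F [  1.98   1.36 -16.09] T [ 0.338 -0.39  -0.006] Tz sd 0.033
```

Call:
apply_moves([
  {"tx":0,"ty":0,"tz":0,"rx":0,"ry":0,"rz":-0.02,"jaw":-1},
  {"tx":0,"ty":0,"tz":0,"rx":0,"ry":0,"rz":-0.03,"jaw":-1},
])

```text
time_s: 9.8
position: [0.4687, 0.0764, 0.0956]
tool_rot: [[-0.636, 0.772, -0.001], [0.772, 0.636, -0.0], [0.0, -0.001, -1.0]]
ft_force: [2.4, 1.9, -16.3]
grip_width: 0.0129
```

```bash
python3 av.py 8
```

```text
10.2 turn 0.98 [0.4686 0.0764 0.0956] F [  1.91   1.34 -16.48] T [ 0.323 -0.386 -0.027] Tz sd 0.027
```

Call:
apply_moves([
  {"tx":0,"ty":0,"tz":0,"rx":0,"ry":0,"rz":-0.02,"jaw":-1},
  {"tx":0,"ty":0,"tz":0,"rx":0,"ry":0,"rz":-0.03,"jaw":-1},
])

```text
time_s: 10.4
position: [0.4687, 0.0764, 0.0957]
tool_rot: [[-0.613, 0.79, -0.001], [0.79, 0.613, -0.0], [0.0, -0.001, -1.0]]
ft_force: [1.7, 1.2, -15.9]
grip_width: 0.0132
```

```bash
python3 av.py 8
```

```text
10.8 turn 1.01 [0.4687 0.0763 0.0956] F [  1.54   1.54 -16.14] T [ 0.328 -0.4   -0.011] Tz sd 0.024
```

```bash
python3 - <<'E'
from h import *
cap('wrist','w5');crop('w5',235,150,395,270,5,'w5c')
E
```

```text
(no output)
```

View pics/w5c.png

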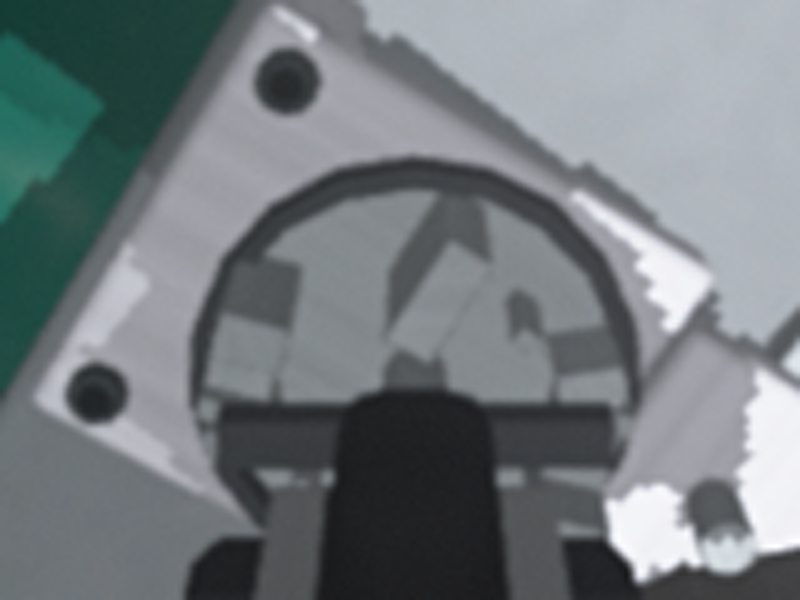

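Call:
apply_moves([
  {"tx":0,"ty":0,"tz":0,"rx":0,"ry":0,"rz":-0.01,"jaw":-1},
  {"tx":0,"ty":0,"tz":0,"rx":0,"ry":0,"rz":-0.02,"jaw":-1},
])

```text
time_s: 11.05
position: [0.4687, 0.0764, 0.0956]
tool_rot: [[-0.597, 0.802, -0.001], [0.802, 0.597, -0.0], [0.0, -0.001, -1.0]]
ft_force: [1.7, 1.2, -17.5]
grip_width: 0.0127
```

```bash
python3 av.py 10
```

```text
11.55 turn 1.03 [0.4687 0.0764 0.0956] F [  1.83   1.58 -16.26] T [ 0.338 -0.41  -0.007] Tz sd 0.033
```

Call:
apply_moves([
  {"tx":0,"ty":0,"tz":0,"rx":0,"ry":0,"rz":-0.01,"jaw":-1},
  {"tx":0,"ty":0,"tz":0,"rx":0,"ry":0,"rz":-0.02,"jaw":-1},
])

```text
time_s: 11.75
position: [0.4687, 0.0764, 0.0956]
tool_rot: [[-0.581, 0.814, -0.001], [0.814, 0.581, -0.0], [0.0, -0.001, -1.0]]
ft_force: [1.6, 1.6, -16.4]
grip_width: 0.013
```

```bash
python3 av.py 10
```

```text
12.25 turn 1.05 [0.4686 0.0763 0.0956] F [  2.17   1.75 -16.41] T [ 0.346 -0.422 -0.018] Tz sd 0.035
```

Call:
apply_moves([
  {"tx":0,"ty":0,"tz":0,"rx":0,"ry":0,"rz":-0.01,"jaw":-1},
  {"tx":0,"ty":0,"tz":0,"rx":0,"ry":0,"rz":-0.02,"jaw":-1},
])

```text
time_s: 12.45
position: [0.4686, 0.0764, 0.0956]
tool_rot: [[-0.565, 0.825, -0.001], [0.825, 0.565, -0.0], [0.0, -0.001, -1.0]]
ft_force: [1.7, 1.7, -16.1]
grip_width: 0.013
```

```bash
python3 av.py 10
```

```text
12.95 turn 1.07 [0.4687 0.0763 0.0957] F [  1.5    1.47 -16.46] T [ 0.328 -0.408 -0.014] Tz sd 0.024
```

Call:
apply_moves([
  {"tx":0,"ty":0,"tz":0,"rx":0,"ry":0,"rz":-0.01,"jaw":-1},
  {"tx":0,"ty":0,"tz":0,"rx":0,"ry":0,"rz":-0.02,"jaw":-1},
])

```text
time_s: 13.15
position: [0.4686, 0.0764, 0.0956]
tool_rot: [[-0.548, 0.836, -0.001], [0.836, 0.548, -0.0], [0.0, -0.001, -1.0]]
ft_force: [2.7, 2.3, -16.5]
grip_width: 0.0126
```

```bash
python3 av.py 10
```

```text
13.65 turn 1.09 [0.4687 0.0763 0.0956] F [  2.1    1.45 -16.32] T [ 0.33  -0.421 -0.013] Tz sd 0.019
```

Call:
apply_moves([
  {"tx":0,"ty":0,"tz":0,"rx":0,"ry":0,"rz":-0.01,"jaw":-1},
  {"tx":0,"ty":0,"tz":0,"rx":0,"ry":0,"rz":-0.02,"jaw":-1},
])

```text
time_s: 13.85
position: [0.4687, 0.0763, 0.0956]
tool_rot: [[-0.531, 0.847, -0.001], [0.847, 0.531, -0.0], [0.0, -0.001, -1.0]]
ft_force: [2.6, 0.6, -17.0]
grip_width: 0.0126
```

```bash
python3 av.py 10
```

```text
14.35 turn 1.11 [0.4687 0.0764 0.0956] F [  1.51   1.4  -16.54] T [ 0.333 -0.417 -0.011] Tz sd 0.025
```

Call:
apply_moves([
  {"tx":0,"ty":0,"tz":0,"rx":0,"ry":0,"rz":-0.01,"jaw":-1},
  {"tx":0,"ty":0,"tz":0,"rx":0,"ry":0,"rz":-0.02,"jaw":-1},
])

```text
time_s: 14.55
position: [0.4687, 0.0764, 0.0957]
tool_rot: [[-0.514, 0.858, -0.001], [0.858, 0.514, -0.0], [0.0, -0.001, -1.0]]
ft_force: [1.3, 1.5, -15.8]
grip_width: 0.013
```

```bash
python3 av.py 10; python3 - <<'E'
from h import *
cap('wrist','w6');crop('w6',235,150,395,270,5,'w6c')
E
```

```text
15.05 turn 1.13 [0.4687 0.0764 0.0957] F [  2.12   1.52 -16.43] T [ 0.341 -0.431 -0.023] Tz sd 0.03
```

View pics/w6c.png

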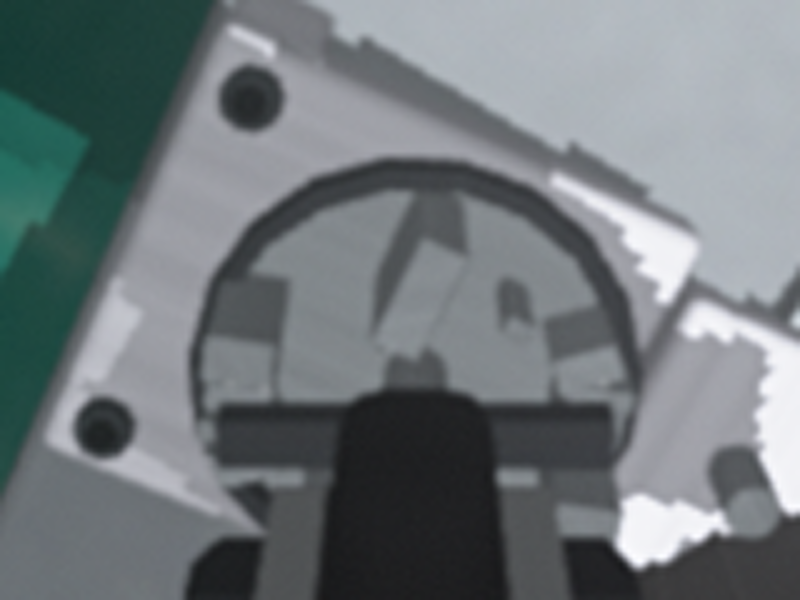

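Call:
apply_moves([
  {"tx":0,"ty":0,"tz":0,"rx":0,"ry":0,"rz":-0.01,"jaw":-1},
  {"tx":0,"ty":0,"tz":0,"rx":0,"ry":0,"rz":-0.02,"jaw":-1},
])

```text
time_s: 15.3
position: [0.4687, 0.0763, 0.0957]
tool_rot: [[-0.497, 0.868, -0.001], [0.868, 0.497, -0.0], [0.0, -0.001, -1.0]]
ft_force: [1.8, 2.0, -15.8]
grip_width: 0.0126
```

```bash
python3 av.py 10
```

```text
15.8 turn 1.15 [0.4687 0.0764 0.0956] F [  2.2    1.16 -16.4 ] T [ 0.321 -0.439 -0.021] Tz sd 0.03
```

Call:
apply_moves([
  {"tx":0,"ty":0,"tz":0,"rx":0,"ry":0,"rz":-0.01,"jaw":-1},
  {"tx":0,"ty":0,"tz":0,"rx":0,"ry":0,"rz":-0.02,"jaw":-1},
])

```text
time_s: 16.0
position: [0.4687, 0.0764, 0.0956]
tool_rot: [[-0.479, 0.878, -0.001], [0.878, 0.479, -0.0], [0.0, -0.001, -1.0]]
ft_force: [1.1, 1.3, -16.5]
grip_width: 0.0128
```

```bash
python3 av.py 10
```

```text
16.5 turn 1.17 [0.4687 0.0763 0.0956] F [  1.75   1.38 -16.34] T [ 0.336 -0.44  -0.011] Tz sd 0.028
```

Call:
apply_moves([
  {"tx":0,"ty":0,"tz":0,"rx":0,"ry":0,"rz":-0.01,"jaw":-1},
  {"tx":0,"ty":0,"tz":0,"rx":0,"ry":0,"rz":-0.02,"jaw":-1},
])

```text
time_s: 16.7
position: [0.4687, 0.0764, 0.0956]
tool_rot: [[-0.462, 0.887, -0.001], [0.887, 0.462, -0.0], [0.0, -0.001, -1.0]]
ft_force: [1.4, 1.9, -16.6]
grip_width: 0.0129
```

```bash
python3 av.py 10
```

```text
17.2 turn 1.19 [0.4687 0.0763 0.0957] F [  2.25   1.48 -16.42] T [ 0.344 -0.442 -0.003] Tz sd 0.032
```

Call:
apply_moves([
  {"tx":0,"ty":0,"tz":0,"rx":0,"ry":0,"rz":-0.01,"jaw":-1},
  {"tx":0,"ty":0,"tz":0,"rx":0,"ry":0,"rz":-0.02,"jaw":-1},
])

```text
time_s: 17.4
position: [0.4687, 0.0763, 0.0957]
tool_rot: [[-0.444, 0.896, -0.001], [0.896, 0.444, -0.0], [0.0, -0.001, -1.0]]
ft_force: [1.8, 2.3, -17.1]
grip_width: 0.0132
```

```bash
python3 av.py 10; python3 - <<'E'
from h import *
cap('wrist','w7');crop('w7',255,190,335,260,10,'w7c')
E
```

```text
17.9 turn 1.21 [0.4687 0.0764 0.0957] F [  1.79   1.49 -16.17] T [ 0.345 -0.455  0.   ] Tz sd 0.019
```

View pics/w7c.png

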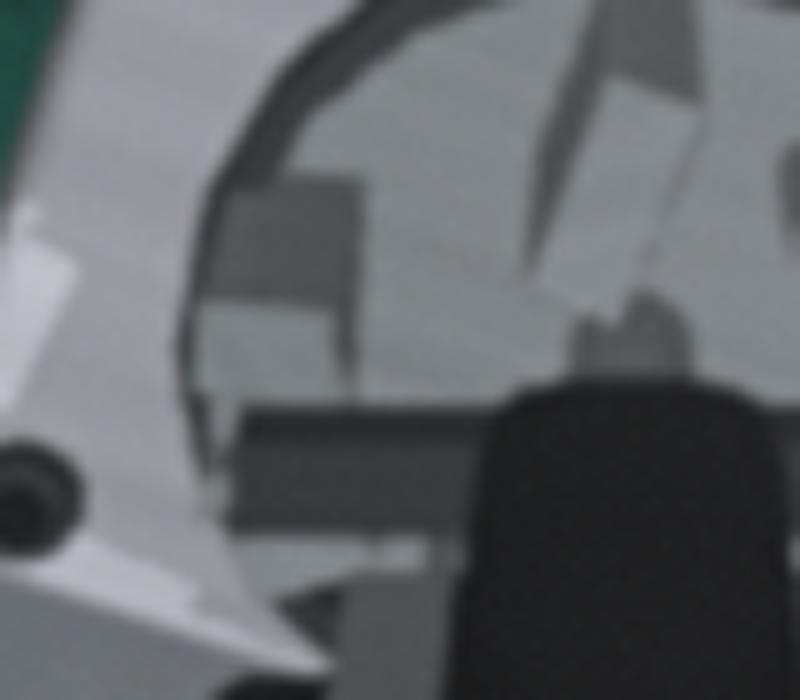

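Call:
apply_moves([
  {"tx":0,"ty":0,"tz":0,"rx":0,"ry":0,"rz":-0.01,"jaw":-1},
  {"tx":0,"ty":0,"tz":0,"rx":0,"ry":0,"rz":-0.02,"jaw":-1},
])

```text
time_s: 18.15
position: [0.4687, 0.0763, 0.0956]
tool_rot: [[-0.426, 0.905, -0.001], [0.905, 0.426, -0.0], [0.0, -0.001, -1.0]]
ft_force: [2.0, 1.2, -16.1]
grip_width: 0.013
```

```bash
python3 av.py 12
```

```text
18.75 turn 1.23 [0.4687 0.0763 0.0957] F [  2.18   1.69 -16.16] T [ 0.342 -0.468 -0.017] Tz sd 0.028
```

Call:
apply_moves([
  {"tx":0,"ty":0,"tz":0,"rx":0,"ry":0,"rz":-0.01,"jaw":-1},
  {"tx":0,"ty":0,"tz":0,"rx":0,"ry":0,"rz":-0.02,"jaw":-1},
])

```text
time_s: 18.95
position: [0.4687, 0.0763, 0.0957]
tool_rot: [[-0.408, 0.913, -0.001], [0.913, 0.408, 0.0], [0.0, -0.001, -1.0]]
ft_force: [2.3, 1.4, -16.5]
grip_width: 0.013
```

```bash
python3 av.py 12
```

```text
19.55 turn 1.25 [0.4687 0.0763 0.0957] F [  2.2    1.54 -16.2 ] T [ 0.34  -0.446 -0.005] Tz sd 0.02
```

Call:
apply_moves([
  {"tx":0,"ty":0,"tz":0,"rx":0,"ry":0,"rz":-0.01,"jaw":-1},
  {"tx":0,"ty":0,"tz":0,"rx":0,"ry":0,"rz":-0.02,"jaw":-1},
])

```text
time_s: 19.75
position: [0.4687, 0.0764, 0.0957]
tool_rot: [[-0.389, 0.921, -0.001], [0.921, 0.389, 0.0], [0.0, -0.001, -1.0]]
ft_force: [2.1, 1.5, -16.2]
grip_width: 0.0131
```

```bash
python3 av.py 12
```

```text
20.35 turn 1.27 [0.4687 0.0763 0.0956] F [  2.06   1.38 -16.51] T [ 0.332 -0.475 -0.013] Tz sd 0.033
```

```bash
python3 - <<'E'
from h import *
cap('wrist','w8');crop('w8',255,190,335,260,10,'w8c')
E
```

```text
(no output)
```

View pics/w8c.png

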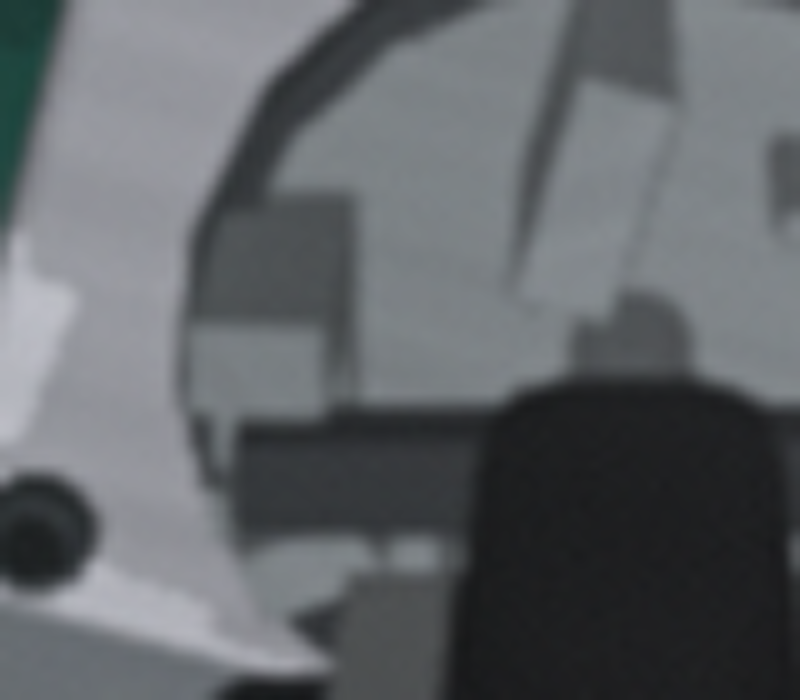

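Call:
apply_moves([
  {"tx":0,"ty":0,"tz":0,"rx":0,"ry":0,"rz":-0.01,"jaw":-1},
  {"tx":0,"ty":0,"tz":0,"rx":0,"ry":0,"rz":-0.02,"jaw":-1},
])

```text
time_s: 20.6
position: [0.4687, 0.0764, 0.0956]
tool_rot: [[-0.371, 0.929, -0.001], [0.929, 0.371, 0.0], [0.0, -0.001, -1.0]]
ft_force: [2.3, 1.9, -15.6]
grip_width: 0.0126
```

```bash
python3 av.py 12
```

```text
21.2 turn 1.29 [0.4687 0.0764 0.0957] F [  2.19   1.56 -16.09] T [ 0.342 -0.465 -0.012] Tz sd 0.029
```

Call:
apply_moves([
  {"tx":0,"ty":0,"tz":0,"rx":0,"ry":0,"rz":-0.01,"jaw":-1},
  {"tx":0,"ty":0,"tz":0,"rx":0,"ry":0,"rz":-0.02,"jaw":-1},
])

```text
time_s: 21.4
position: [0.4687, 0.0764, 0.0957]
tool_rot: [[-0.352, 0.936, -0.001], [0.936, 0.352, 0.0], [0.0, -0.001, -1.0]]
ft_force: [2.5, 2.1, -15.7]
grip_width: 0.0131
```

```bash
python3 av.py 12
```

```text
22.0 turn 1.309 [0.4687 0.0764 0.0957] F [  2.08   1.58 -16.35] T [ 0.337 -0.475 -0.004] Tz sd 0.037
```

Call:
apply_moves([
  {"tx":0,"ty":0,"tz":0,"rx":0,"ry":0,"rz":-0.01,"jaw":-1},
  {"tx":0,"ty":0,"tz":0,"rx":0,"ry":0,"rz":-0.02,"jaw":-1},
])

```text
time_s: 22.2
position: [0.4687, 0.0764, 0.0957]
tool_rot: [[-0.334, 0.943, -0.001], [0.943, 0.334, 0.0], [0.0, -0.001, -1.0]]
ft_force: [2.1, 1.7, -16.4]
grip_width: 0.0131
```

```bash
python3 av.py 12
```

```text
22.8 turn 1.329 [0.4687 0.0764 0.0957] F [  2.22   1.62 -16.04] T [ 0.337 -0.472 -0.012] Tz sd 0.024
```

Call:
apply_moves([
  {"tx":0,"ty":0,"tz":0,"rx":0,"ry":0,"rz":-0.01,"jaw":-1},
  {"tx":0,"ty":0,"tz":0,"rx":0,"ry":0,"rz":-0.02,"jaw":-1},
])

```text
time_s: 23.0
position: [0.4687, 0.0764, 0.0956]
tool_rot: [[-0.315, 0.949, -0.001], [0.949, 0.315, 0.0], [0.0, -0.001, -1.0]]
ft_force: [2.0, 1.9, -16.1]
grip_width: 0.0126
```

```bash
python3 av.py 12
```

```text
23.6 turn 1.349 [0.4687 0.0764 0.0956] F [  2.2    1.66 -16.47] T [ 0.344 -0.478  0.009] Tz sd 0.033
```

Call:
apply_moves([
  {"tx":0,"ty":0,"tz":0,"rx":0,"ry":0,"rz":-0.01,"jaw":-1},
  {"tx":0,"ty":0,"tz":0,"rx":0,"ry":0,"rz":-0.015,"jaw":-1},
])

```text
time_s: 23.8
position: [0.4687, 0.0764, 0.0957]
tool_rot: [[-0.301, 0.954, -0.001], [0.954, 0.301, 0.0], [0.0, -0.001, -1.0]]
ft_force: [2.0, 2.0, -15.6]
grip_width: 0.0128
```

```bash
python3 av.py 12; python3 - <<'E'
from h import *
cap('wrist','w9');crop('w9',255,190,335,260,10,'w9c')
E
```

```text
24.4 turn 1.364 [0.4687 0.0764 0.0957] F [  2.28   1.79 -16.57] T [ 0.358 -0.473  0.002] Tz sd 0.027
```

View pics/w9c.png

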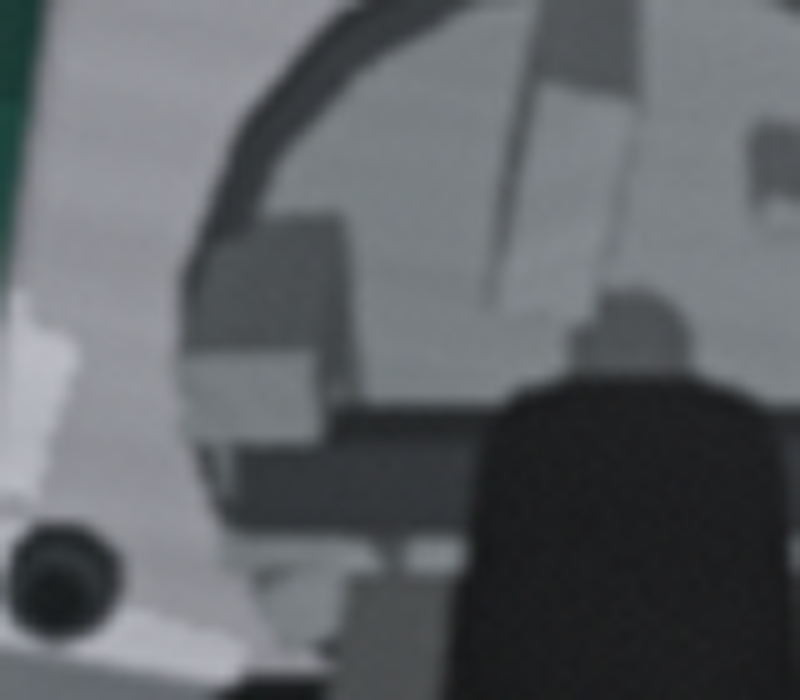

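```bash
python3 - <<'E'
from h import *
for t,P in (('w9',[(190,437),(322,440),(195,352),(315,348),(500,310)]),('w8',[(192,410),(325,415),(195,322),(325,322)])):
  d=load(t);R=d['world_from_camera'][:3,:3]
  th={'w9':1.364,'w8':1.27}[t]; ang=np.radians(5.7-90)-th # left pin end dir
  u=np.array([np.cos(ang),np.sin(ang)]);n=np.array([u[1],-u[0]]) # clockwise normal
  for p in P:
    for z in(.066,.068):
      w=onz(d,255+p[0]/10,190+p[1]/10,z)[:2]-[.4687,.0764]; print(t,p,z,'along %.1f ahead %.1f'%(w@u*1000,w@n*1000))
E
```

```text
w9 (190, 437) 0.066 along 25.5 ahead 2.5
w9 (190, 437) 0.068 along 25.2 ahead 3.4
w9 (322, 440) 0.066 along 17.9 ahead 2.3
w9 (322, 440) 0.068 along 17.7 ahead 3.2
w9 (195, 352) 0.066 along 25.0 ahead 7.8
w9 (195, 352) 0.068 along 24.7 ahead 8.7
w9 (315, 348) 0.066 along 18.1 ahead 8.1
w9 (315, 348) 0.068 along 17.9 ahead 8.9
w9 (500, 310) 0.066 along 7.5 ahead 10.4
w9 (500, 310) 0.068 along 7.5 ahead 11.3
w8 (192, 410) 0.066 along 25.3 ahead 4.2
w8 (192, 410) 0.068 along 25.0 ahead 5.1
w8 (325, 415) 0.066 along 17.7 ahead 3.9
w8 (325, 415) 0.068 along 17.5 ahead 4.8
w8 (195, 322) 0.066 along 24.9 ahead 9.7
w8 (195, 322) 0.068 along 24.6 ahead 10.6
w8 (325, 322) 0.066 along 17.5 ahead 9.7
w8 (325, 322) 0.068 along 17.3 ahead 10.6
```

Call:
apply_moves([
  {"tx":0,"ty":0,"tz":0,"rx":0,"ry":0,"rz":-0.01,"jaw":-1},
  {"tx":0,"ty":0,"tz":0,"rx":0,"ry":0,"rz":-0.02,"jaw":-1},
])

```text
time_s: 24.65
position: [0.4687, 0.0764, 0.0956]
tool_rot: [[-0.281, 0.96, -0.001], [0.96, 0.281, 0.0], [0.0, -0.001, -1.0]]
ft_force: [2.1, 1.8, -15.7]
grip_width: 0.0129
```

```bash
python3 av.py 12
```

```text
25.25 turn 1.384 [0.4687 0.0764 0.0957] F [  1.97   1.49 -16.37] T [ 0.373 -0.474  0.045] Tz sd 0.018
```

Torque rose from about −0.01 to +0.045 Nm at turn 1.384, which is the stop being touched. I'll ease back a hair and let the handle down.

Call:
apply_moves([
  {"tx":0,"ty":0,"tz":0,"rx":0,"ry":0,"rz":0.015,"jaw":-1},
  {"tx":0,"ty":0,"tz":0,"rx":0,"ry":0,"rz":0.015,"jaw":-1},
  {"tx":0,"ty":0,"tz":-0.8,"rx":0,"ry":0,"rz":0.015,"jaw":-1},
  {"tx":0,"ty":0,"tz":-1.6,"rx":0,"ry":0,"rz":0.015,"jaw":-1},
  {"tx":0,"ty":0,"tz":-2.4,"rx":0,"ry":0,"rz":0.015,"jaw":-1},
  {"tx":0,"ty":0,"tz":-2.4,"rx":0,"ry":0,"rz":0.015,"jaw":-1},
])

```text
time_s: 25.85
position: [0.4687, 0.0764, 0.0932]
tool_rot: [[-0.297, 0.955, -0.001], [0.955, 0.297, 0.0], [0.0, -0.001, -1.0]]
ft_force: [1.9, 1.5, -15.6]
grip_width: 0.0124
```

```bash
python3 av.py 8
```

```text
26.25 turn 1.369 [0.4687 0.0763 0.0932] F [  1.99   1.58 -14.88] T [ 0.368 -0.387  0.053] Tz sd 0.034
```

Call:
apply_moves([
  {"tx":0,"ty":0,"tz":-0.5,"rx":0,"ry":0,"rz":0.01,"jaw":-1},
  {"tx":0,"ty":0,"tz":-1,"rx":0,"ry":0,"rz":0.015,"jaw":-1},
  {"tx":0,"ty":0,"tz":-1.2,"rx":0,"ry":0,"rz":0.015,"jaw":-1},
])

```text
time_s: 26.55
position: [0.4687, 0.0764, 0.0921]
tool_rot: [[-0.311, 0.95, -0.001], [0.95, 0.311, 0.0], [0.0, -0.001, -1.0]]
ft_force: [0.8, 2.9, -13.1]
grip_width: 0.0129
```

```bash
python3 av.py 8
```

```text
26.95 turn 1.354 [0.4687 0.0764 0.092 ] F [  1.7    1.48 -13.59] T [ 0.355 -0.356  0.023] Tz sd 0.025
```

Call:
apply_moves([
  {"tx":0,"ty":0,"tz":-0.5,"rx":0,"ry":0,"rz":0,"jaw":-1},
  {"tx":0,"ty":0,"tz":-1,"rx":0,"ry":0,"rz":0,"jaw":-1},
  {"tx":0,"ty":0,"tz":-1.2,"rx":0,"ry":0,"rz":0,"jaw":-1},
])

```text
time_s: 27.25
position: [0.4688, 0.0764, 0.0911]
tool_rot: [[-0.311, 0.95, -0.0], [0.95, 0.311, 0.0], [0.0, -0.0, -1.0]]
ft_force: [0.3, 1.2, -8.0]
grip_width: 0.0127
```

```bash
python3 av.py 8
```

```text
27.65 turn 1.354 [0.4688 0.0764 0.0911] F [ 0.21  1.37 -7.05] T [ 0.352 -0.023  0.029] Tz sd 0.036
```

Load is transferring at about 7 mm lift, so it's on the notch floor. A touch lower, then I'll open gently.

Call:
apply_moves([
  {"tx":0,"ty":0,"tz":-0.4,"rx":0,"ry":0,"rz":0,"jaw":-1},
  {"tx":0,"ty":0,"tz":-0.4,"rx":0,"ry":0,"rz":0,"jaw":-1},
  {"tx":0,"ty":0,"tz":-0.4,"rx":0,"ry":0,"rz":0,"jaw":-1},
], grip_force=25)

```text
time_s: 27.95
position: [0.4689, 0.0764, 0.091]
tool_rot: [[-0.311, 0.95, -0.0], [0.95, 0.311, 0.0], [0.0, -0.0, -1.0]]
ft_force: [-1.5, 2.3, -0.3]
grip_width: 0.0131
```

```bash
python3 av.py 4
```

```text
28.15 turn 1.354 [0.4689 0.0763 0.0909] F [-1.43  2.14  0.84] T [0.337 0.33  0.028] Tz sd 0.02
```

Next I open the fingers, rise, and check.

Call:
apply_moves([
  {"tx":0,"ty":0,"tz":0,"rx":0,"ry":0,"rz":0,"jaw":-0.7},
  {"tx":0,"ty":0,"tz":0,"rx":0,"ry":0,"rz":0,"jaw":-0.4},
  {"tx":0,"ty":0,"tz":0,"rx":0,"ry":0,"rz":0,"jaw":0},
  {"tx":0,"ty":0,"tz":0,"rx":0,"ry":0,"rz":0,"jaw":0},
  {"tx":0,"ty":0,"tz":20,"rx":0,"ry":0,"rz":0,"jaw":0},
  {"tx":0,"ty":0,"tz":50,"rx":0,"ry":0,"rz":0,"jaw":0},
  {"tx":0,"ty":0,"tz":70,"rx":0,"ry":0,"rz":0,"jaw":0},
  {"tx":0,"ty":0,"tz":80,"rx":0,"ry":0,"rz":0,"jaw":0},
])

```text
time_s: 28.95
position: [0.4696, 0.0762, 0.1726]
tool_rot: [[-0.311, 0.95, 0.003], [0.95, 0.311, -0.0], [-0.001, 0.003, -1.0]]
ft_force: [-0.9, 0.2, 0.4]
grip_width: 0.0424
```

```bash
python3 - <<'E'
from h import *
cap('wrist','w10');cap('side','s10');crop('w10',200,100,400,250,4,'w10c');crop('s10',265,140,365,240,5,'s10c')
E
python3 st.py
```

```text
29.05 [0.4694 0.0762 0.1718] yaw -71.89 F [-0.56  0.33  0.2 ] T [ 0.027 -0.033 -0.019] w 0.0426
```

View pics/w10.png

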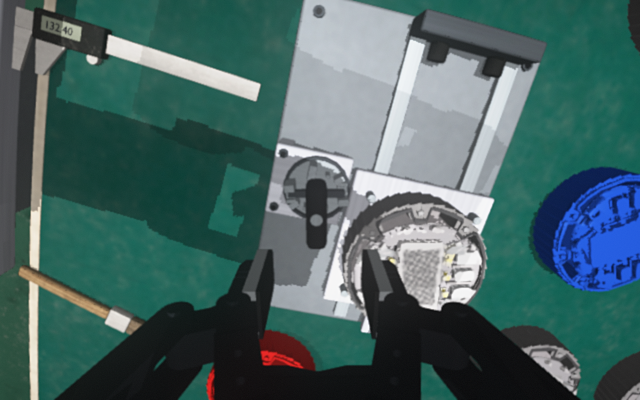

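View pics/s10c.png

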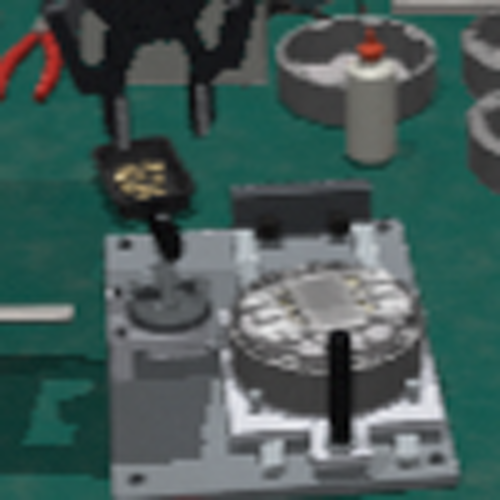

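```bash
python3 - <<'E'
from h import *
crop('w10',285,150,355,260,6,'w10d')
d=load('w10')
for z in (.111,.114,.116,.118,.120,.121): print(z,proj(d,[.4687,.0765,z]).round(1))
# post: refine using triangulation from w10? and side
R=np.array([[np.cos(.0995),-np.sin(.0995)],[np.sin(.0995),np.cos(.0995)]])
org=np.array([.4687,.0764])-R@[-.087,0]; p=np.array([.579,-.0515]); print('org',org,'post local',R.T@(p-org), R.T@(np.array([.5832,-.0519])-org))
E
```

```text
0.111 [316.6 216.2]
0.114 [316.6 217.9]
0.116 [316.6 219. ]
0.118 [316.6 220.2]
0.12 [316.6 221.4]
0.121 [316.6 222. ]
org [0.55526969 0.08504222] post local [ 0.01004939 -0.13822415] [ 0.01418888 -0.13903938]
```

View pics/w10d.png

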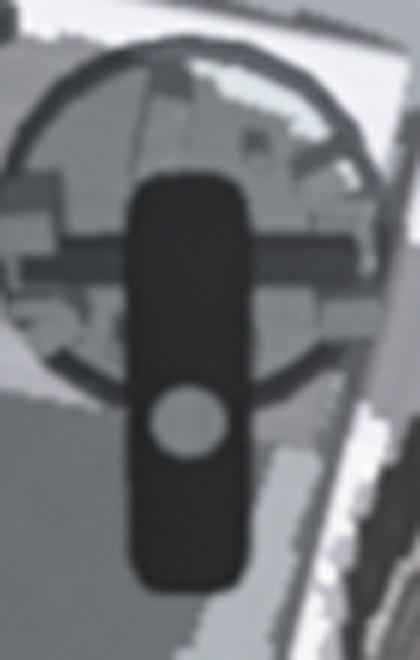

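Parked: the button height gives 7 mm of lift, and the bar stays put on its own. Now the post.

Call:
apply_moves([
  {"tx":11,"ty":-12,"tz":0,"rx":0,"ry":0,"rz":0.14,"jaw":0},
  {"tx":22,"ty":-25,"tz":0,"rx":0,"ry":0,"rz":0.28,"jaw":0},
  {"tx":33,"ty":-38,"tz":0,"rx":0,"ry":0,"rz":0.42,"jaw":0},
  {"tx":44,"ty":-50,"tz":0,"rx":0,"ry":0,"rz":0.56,"jaw":0},
  {"tx":55,"ty":-63,"tz":0,"rx":0,"ry":0,"rz":0.7,"jaw":0},
  {"tx":66,"ty":-76,"tz":0,"rx":0,"ry":0,"rz":0.84,"jaw":0},
  {"tx":77,"ty":-88,"tz":0,"rx":0,"ry":0,"rz":0.98,"jaw":0},
  {"tx":88,"ty":-101,"tz":0,"rx":0,"ry":0,"rz":1.12,"jaw":0},
  {"tx":100,"ty":-115,"tz":0,"rx":0,"ry":0,"rz":1.25,"jaw":0},
  {"tx":110.6,"ty":-126.2,"tz":0,"rx":0,"ry":0,"rz":1.354,"jaw":0},
  {"tx":110.6,"ty":-126.2,"tz":0,"rx":0,"ry":0,"rz":1.354,"jaw":0},
])

```text
time_s: 30.15
position: [0.5804, -0.0511, 0.1699]
tool_rot: [[-0.995, -0.098, -0.001], [-0.098, 0.995, 0.003], [0.001, 0.003, -1.0]]
ft_force: [-1.0, -0.5, -0.4]
grip_width: 0.0429
```

```bash
python3 st.py; python3 - <<'E'
from h import *
cap('wrist','w11');cap('side','s11');crop('s11',275,120,375,245,4,'s11c')
E
```

```text
30.15 [ 0.5804 -0.0511  0.1699] yaw 5.65 F [-1.03 -0.48 -0.44] T [0.067 0.039 0.026] w 0.0429
```

View pics/w11.png

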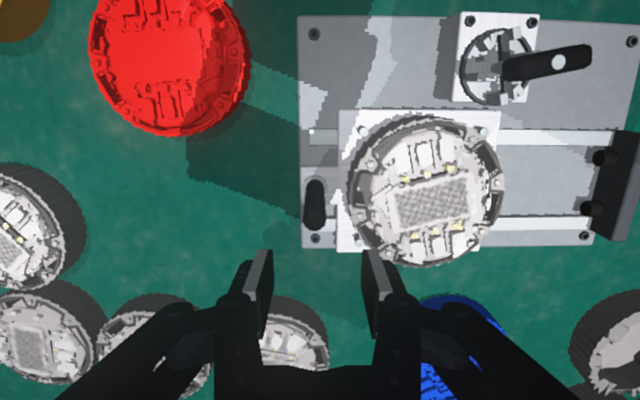

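View pics/s11c.png

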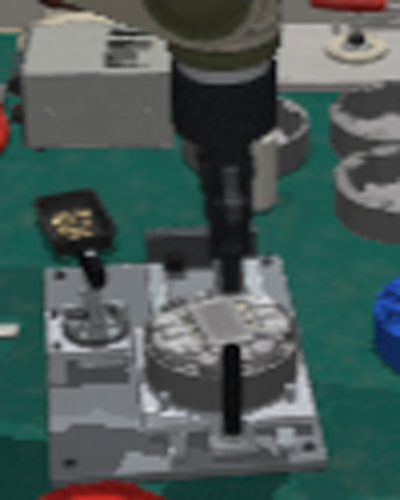

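```bash
python3 - <<'E'
from h import *
crop('w11',285,160,345,245,7,'w11c')
d=load('w11')
for p in [(.580,-.050),(.5815,-.0505),(.578,-.050)]: print(p,proj(d,[*p,.112]).round(1),proj(d,[*p,.04]).round(1))
E
```

```text
(0.58, -0.05) [318.1 219.3] [317.5 187.8]
(0.5815, -0.0505) [317.1 221.3] [316.8 189.4]
(0.578, -0.05) [318.4 216.5] [317.8 185.6]
```

View pics/w11c.png

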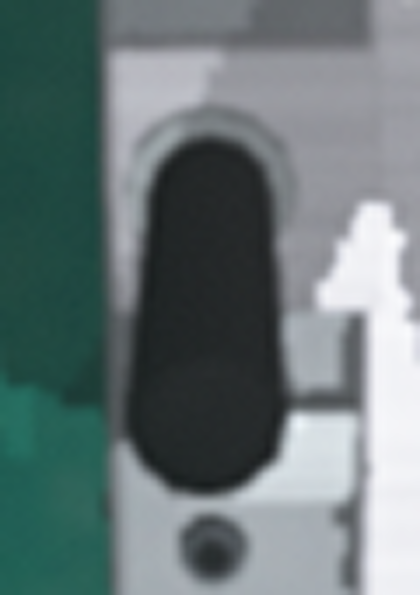

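Call:
apply_moves([
  {"tx":-0.4,"ty":-0.7,"tz":-25,"rx":0,"ry":0,"rz":0,"jaw":0},
  {"tx":-0.4,"ty":-0.7,"tz":-50,"rx":0,"ry":0,"rz":0,"jaw":0},
  {"tx":-0.4,"ty":-0.7,"tz":-72,"rx":0,"ry":0,"rz":0,"jaw":0},
  {"tx":-0.4,"ty":-0.7,"tz":-86,"rx":0,"ry":0,"rz":0,"jaw":0},
  {"tx":-0.4,"ty":-0.7,"tz":-86,"rx":0,"ry":0,"rz":0,"jaw":-0.3},
  {"tx":-0.4,"ty":-0.7,"tz":-86,"rx":0,"ry":0,"rz":0,"jaw":-0.5},
  {"tx":-0.4,"ty":-0.7,"tz":-86,"rx":0,"ry":0,"rz":0,"jaw":-0.5},
], grip_force=25)

```text
time_s: 30.95
position: [0.5793, -0.0502, 0.0855]
tool_rot: [[-0.995, -0.096, 0.0], [-0.096, 0.995, 0.003], [-0.0, 0.003, -1.0]]
ft_force: [-0.2, 0.4, -0.1]
grip_width: 0.0212
```

```bash
python3 st.py; python3 - <<'E'
from h import *
cap('wrist','w12');crop('w12',240,200,400,340,5,'w12c')
E
```

```text
30.95 [ 0.5793 -0.0502  0.0855] yaw 5.48 F [-0.15  0.44 -0.15] T [ 0.012 -0.021  0.02 ] w 0.0212
```

View pics/w12c.png

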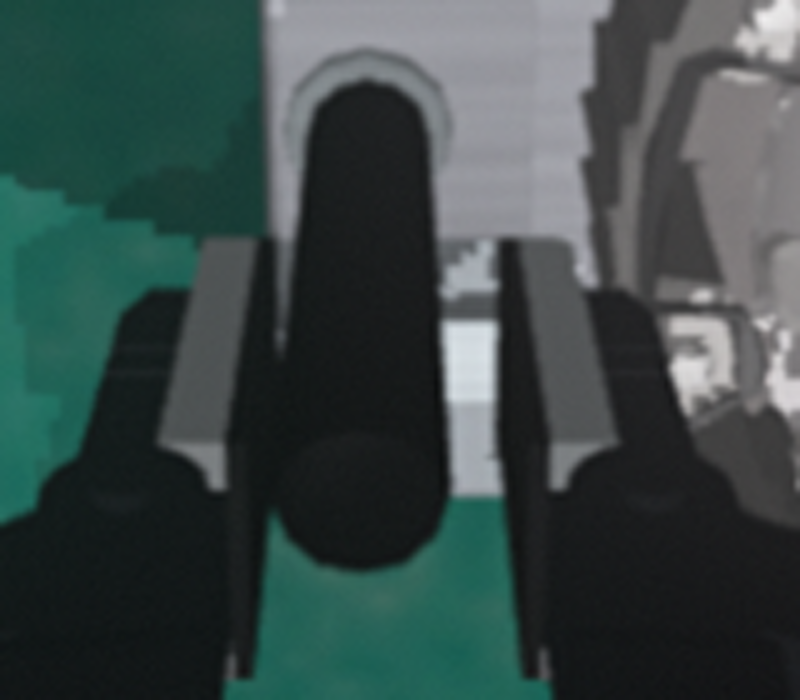

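Call:
apply_moves([
  {"tx":0.2,"ty":-1.6,"tz":-1,"rx":0,"ry":0,"rz":0,"jaw":-0.5},
  {"tx":0.2,"ty":-1.6,"tz":-1,"rx":0,"ry":0,"rz":0,"jaw":-0.65},
  {"tx":0.2,"ty":-1.6,"tz":-1,"rx":0,"ry":0,"rz":0,"jaw":-1},
  {"tx":0.2,"ty":-1.6,"tz":-1,"rx":0,"ry":0,"rz":0,"jaw":-1},
  {"tx":0.2,"ty":-1.6,"tz":-1,"rx":0,"ry":0,"rz":0,"jaw":-1},
], grip_force=25)

```text
time_s: 31.5
position: [0.5798, -0.0521, 0.0852]
tool_rot: [[-0.995, -0.095, 0.002], [-0.095, 0.995, 0.002], [-0.002, 0.002, -1.0]]
ft_force: [-0.9, -1.0, 6.4]
grip_width: 0.0152
```

```bash
python3 st.py
```

```text
31.5 [ 0.5798 -0.0521  0.0852] yaw 5.48 F [-0.85 -0.96  6.44] T [-0.133  0.207 -0.051] w 0.0152
```

Call:
apply_moves([
  {"tx":-0.1,"ty":1,"tz":0.3,"rx":0,"ry":0,"rz":0,"jaw":-1},
  {"tx":-0.3,"ty":3,"tz":0.5,"rx":0,"ry":0,"rz":0,"jaw":-1},
  {"tx":-0.6,"ty":6,"tz":0.5,"rx":0,"ry":0,"rz":0,"jaw":-1},
  {"tx":-1,"ty":10,"tz":0.5,"rx":0,"ry":0,"rz":0,"jaw":-1},
  {"tx":-1.4,"ty":14,"tz":0.5,"rx":0,"ry":0,"rz":0,"jaw":-1},
  {"tx":-1.8,"ty":18,"tz":0.5,"rx":0,"ry":0,"rz":0,"jaw":-1},
  {"tx":-2.2,"ty":22,"tz":0.5,"rx":0,"ry":0,"rz":0,"jaw":-1},
  {"tx":-2.6,"ty":26,"tz":0.5,"rx":0,"ry":0,"rz":0,"jaw":-1},
  {"tx":-3,"ty":30,"tz":0.5,"rx":0,"ry":0,"rz":0,"jaw":-1},
  {"tx":-3.3,"ty":33,"tz":0.5,"rx":0,"ry":0,"rz":0,"jaw":-1},
  {"tx":-3.5,"ty":35,"tz":0.5,"rx":0,"ry":0,"rz":0,"jaw":-1},
])

```text
time_s: 32.6
position: [0.5761, -0.0167, 0.0854]
tool_rot: [[-0.995, -0.096, 0.001], [-0.096, 0.995, 0.002], [-0.001, 0.002, -1.0]]
ft_force: [2.5, -2.0, -10.6]
grip_width: 0.0151
```

```bash
python3 st.py; python3 - <<'E'
from h import *
cap('side','s13');crop('s13',265,140,365,240,5,'s13c')
E
```

```text
32.6 [ 0.5761 -0.0167  0.0854] yaw 5.49 F [  2.49  -1.96 -10.64] T [-0.399 -0.349  0.016] w 0.0151
```

View pics/s13c.png

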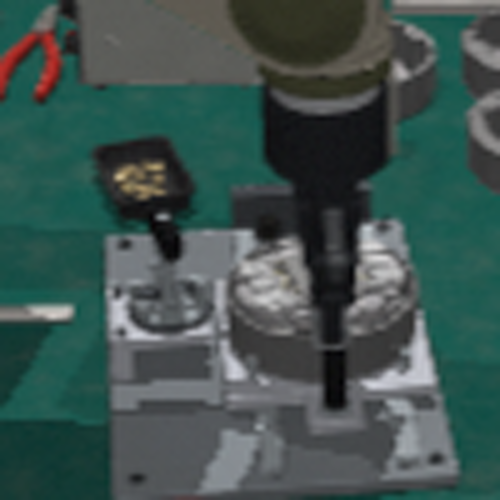

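Call:
apply_moves([
  {"tx":-0.1,"ty":1,"tz":-0.2,"rx":0,"ry":0,"rz":0,"jaw":-1},
  {"tx":-0.4,"ty":4,"tz":-0.3,"rx":0,"ry":0,"rz":0,"jaw":-1},
  {"tx":-0.9,"ty":9,"tz":-0.3,"rx":0,"ry":0,"rz":0,"jaw":-1},
  {"tx":-1.4,"ty":14,"tz":-0.3,"rx":0,"ry":0,"rz":0,"jaw":-1},
  {"tx":-1.9,"ty":19,"tz":-0.3,"rx":0,"ry":0,"rz":0,"jaw":-1},
  {"tx":-2.4,"ty":24,"tz":-0.3,"rx":0,"ry":0,"rz":0,"jaw":-1},
  {"tx":-2.9,"ty":29,"tz":-0.3,"rx":0,"ry":0,"rz":0,"jaw":-1},
  {"tx":-3.4,"ty":34,"tz":-0.3,"rx":0,"ry":0,"rz":0,"jaw":-1},
  {"tx":-3.9,"ty":39,"tz":-0.3,"rx":0,"ry":0,"rz":0,"jaw":-1},
  {"tx":-4.4,"ty":44,"tz":-0.3,"rx":0,"ry":0,"rz":0,"jaw":-1},
  {"tx":-4.8,"ty":48,"tz":-0.3,"rx":0,"ry":0,"rz":0,"jaw":-1},
  {"tx":-5,"ty":50,"tz":-0.3,"rx":0,"ry":0,"rz":0,"jaw":-1},
])

```text
time_s: 33.85
position: [0.571, 0.034, 0.0853]
tool_rot: [[-0.995, -0.096, 0.001], [-0.096, 0.995, 0.003], [-0.001, 0.003, -1.0]]
ft_force: [-1.3, -2.5, -0.0]
grip_width: 0.0149
```

```bash
python3 st.py
```

```text
33.85 [0.571  0.034  0.0853] yaw 5.51 F [-1.26 -2.49 -0.01] T [-0.473  0.362 -0.032] w 0.0149
```

Call:
apply_moves([
  {"tx":-0.1,"ty":1,"tz":0,"rx":0,"ry":0,"rz":0,"jaw":-1},
  {"tx":-0.3,"ty":3,"tz":0,"rx":0,"ry":0,"rz":0,"jaw":-1},
  {"tx":-0.5,"ty":5,"tz":0,"rx":0,"ry":0,"rz":0,"jaw":-1},
  {"tx":-0.7,"ty":7,"tz":0,"rx":0,"ry":0,"rz":0,"jaw":-1},
  {"tx":-0.9,"ty":9,"tz":0,"rx":0,"ry":0,"rz":0,"jaw":-1},
  {"tx":-1.0,"ty":10,"tz":0,"rx":0,"ry":0,"rz":0,"jaw":-1},
  {"tx":-1.1,"ty":11,"tz":0,"rx":0,"ry":0,"rz":0,"jaw":-1},
  {"tx":-1.1,"ty":11,"tz":0,"rx":0,"ry":0,"rz":0,"jaw":-1},
])

```text
time_s: 34.65
position: [0.5698, 0.0453, 0.0853]
tool_rot: [[-0.995, -0.096, 0.001], [-0.096, 0.995, 0.003], [-0.001, 0.003, -1.0]]
ft_force: [-3.0, -2.0, 0.8]
grip_width: 0.0153
```

```bash
python3 av.py 4
```

```text
34.85 turn 0.003 [0.5698 0.0453 0.0853] F [-2.19 -0.21  0.68] T [-0.118  0.346  0.002] Tz sd 0.019
```

Call:
apply_moves([
  {"tx":-0.05,"ty":0.5,"tz":0,"rx":0,"ry":0,"rz":0,"jaw":-1},
  {"tx":-0.1,"ty":1,"tz":0,"rx":0,"ry":0,"rz":0,"jaw":-1},
  {"tx":-0.1,"ty":1,"tz":0,"rx":0,"ry":0,"rz":0,"jaw":-1},
])

```text
time_s: 35.15
position: [0.5697, 0.0462, 0.0853]
tool_rot: [[-0.995, -0.096, 0.001], [-0.096, 0.995, 0.003], [-0.001, 0.003, -1.0]]
ft_force: [-1.6, -2.0, 0.6]
grip_width: 0.0151
```

```bash
python3 av.py 4
```

```text
35.35 turn 0.003 [0.5697 0.0462 0.0853] F [-1.99 -2.25  0.32] T [-0.417  0.329 -0.031] Tz sd 0.029
```

Call:
apply_moves([
  {"tx":-0.05,"ty":0.5,"tz":0,"rx":0,"ry":0,"rz":0,"jaw":-1},
  {"tx":-0.1,"ty":0.9,"tz":0,"rx":0,"ry":0,"rz":0,"jaw":-1},
  {"tx":-0.1,"ty":0.9,"tz":0,"rx":0,"ry":0,"rz":0,"jaw":-1},
])

```text
time_s: 35.65
position: [0.5697, 0.0466, 0.0853]
tool_rot: [[-0.995, -0.096, 0.001], [-0.096, 0.995, 0.002], [-0.001, 0.002, -1.0]]
ft_force: [-2.7, -5.4, 0.4]
grip_width: 0.015
```

```bash
python3 av.py 4
```

```text
35.85 turn 0.004 [0.5696 0.0466 0.0853] F [-2.17 -5.36  0.33] T [-0.913  0.354 -0.01 ] Tz sd 0.015
```

Call:
apply_moves([
  {"tx":0,"ty":0.4,"tz":0,"rx":0,"ry":0,"rz":0,"jaw":-1},
  {"tx":0,"ty":0.6,"tz":0,"rx":0,"ry":0,"rz":0,"jaw":-1},
  {"tx":0,"ty":0.6,"tz":0,"rx":0,"ry":0,"rz":0,"jaw":-1},
])

```text
time_s: 36.15
position: [0.5697, 0.0466, 0.0853]
tool_rot: [[-0.995, -0.096, 0.001], [-0.096, 0.995, 0.001], [-0.001, 0.001, -1.0]]
ft_force: [-2.4, -5.9, 0.2]
grip_width: 0.0152
```

```bash
python3 av.py 4
```

```text
36.35 turn 0.004 [0.5697 0.0466 0.0853] F [-2.74 -5.4  -0.17] T [-0.934  0.401  0.015] Tz sd 0.014
```

Call:
apply_moves([
  {"tx":0.2,"ty":0.8,"tz":0,"rx":0,"ry":0,"rz":0,"jaw":-1},
  {"tx":0.2,"ty":1.2,"tz":0,"rx":0,"ry":0,"rz":0,"jaw":-1},
  {"tx":0.2,"ty":1.2,"tz":0,"rx":0,"ry":0,"rz":0,"jaw":-1},
])

```text
time_s: 36.65
position: [0.5697, 0.0466, 0.0853]
tool_rot: [[-0.995, -0.096, 0.0], [-0.096, 0.995, -0.001], [0.0, -0.001, -1.0]]
ft_force: [-3.6, -9.2, 0.3]
grip_width: 0.0152
```

```bash
python3 av.py 3; python3 - <<'E'
from h import *
cap('top','t14');crop('t14',215,155,355,265,5.5,'t14c');cap('side','s14');crop('s14',265,140,365,240,5,'s14c')
E
```

```text
36.8 turn 0.004 [0.5697 0.0466 0.0854] F [-3.51 -8.79  1.08] T [-1.428  0.613 -0.036] Tz sd 0.016
```

View pics/t14c.png

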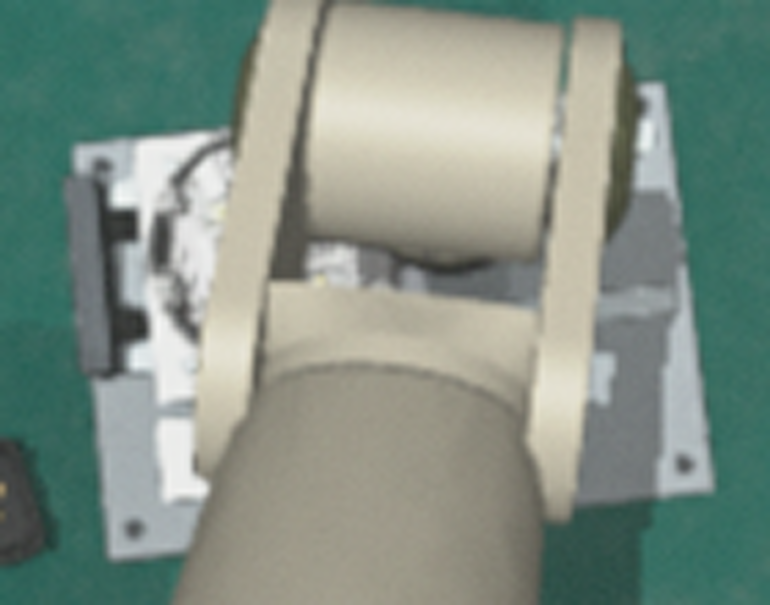

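View pics/s14c.png

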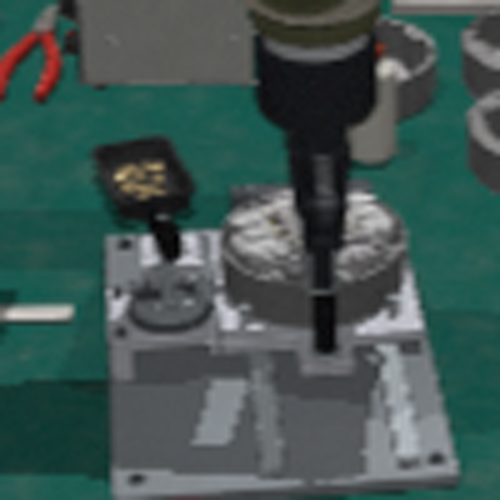

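Call:
apply_moves([
  {"tx":0.2,"ty":0.3,"tz":0,"rx":0,"ry":0,"rz":0,"jaw":-1},
  {"tx":0.2,"ty":0.3,"tz":0,"rx":0,"ry":0,"rz":0,"jaw":-0.7},
  {"tx":0.2,"ty":0.3,"tz":0,"rx":0,"ry":0,"rz":0,"jaw":-0.4},
  {"tx":0.2,"ty":0.3,"tz":0,"rx":0,"ry":0,"rz":0,"jaw":-0.1},
  {"tx":0.2,"ty":0.3,"tz":0,"rx":0,"ry":0,"rz":0,"jaw":-0.1},
  {"tx":0.2,"ty":0.3,"tz":20,"rx":0,"ry":0,"rz":0,"jaw":-0.1},
  {"tx":0.2,"ty":0.3,"tz":50,"rx":0,"ry":0,"rz":0,"jaw":-0.1},
  {"tx":0.2,"ty":0.3,"tz":80,"rx":0,"ry":0,"rz":0,"jaw":-0.1},
  {"tx":-20,"ty":-30,"tz":110,"rx":0,"ry":0,"rz":0,"jaw":-0.1},
  {"tx":-50,"ty":-65,"tz":120,"rx":0,"ry":0,"rz":0,"jaw":-0.1},
  {"tx":-80,"ty":-100,"tz":130,"rx":0,"ry":0,"rz":0,"jaw":-0.1},
  {"tx":-100,"ty":-130,"tz":130,"rx":0,"ry":0,"rz":0,"jaw":-0.1},
])

```text
time_s: 38.1
position: [0.4686, -0.0845, 0.2168]
tool_rot: [[-0.995, -0.096, 0.003], [-0.096, 0.995, -0.002], [-0.003, -0.002, -1.0]]
ft_force: [0.2, -0.6, -0.8]
grip_width: 0.0381
```

Call:
apply_moves([
  {"tx":-20,"ty":-45,"tz":0,"rx":0,"ry":0,"rz":0,"jaw":-0.1},
  {"tx":-30,"ty":-90,"tz":0,"rx":0,"ry":0,"rz":0,"jaw":-0.1},
  {"tx":-30,"ty":-90,"tz":0,"rx":0,"ry":0,"rz":0,"jaw":-0.1},
])

```text
time_s: 38.4
position: [0.4378, -0.1788, 0.217]
tool_rot: [[-0.996, -0.09, 0.004], [-0.09, 0.996, -0.004], [-0.003, -0.004, -1.0]]
ft_force: [0.2, 0.8, 0.3]
grip_width: 0.0385
```

```bash
python3 st.py; python3 - <<'E'
from h import *
cap('top','t15');crop('t15',215,155,355,265,5.5,'t15c');cap('side','s15');crop('s15',265,140,365,240,5,'s15c')
E
```

```text
38.4 [ 0.4378 -0.1788  0.217 ] yaw 5.18 F [0.22 0.75 0.25] T [ 0.012  0.026 -0.049] w 0.0385
```

View pics/t15c.png

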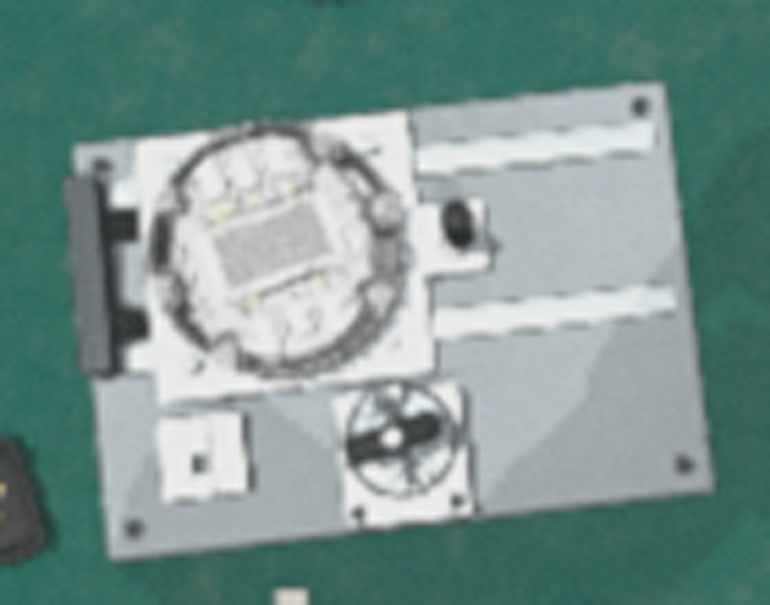

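View pics/s15c.png

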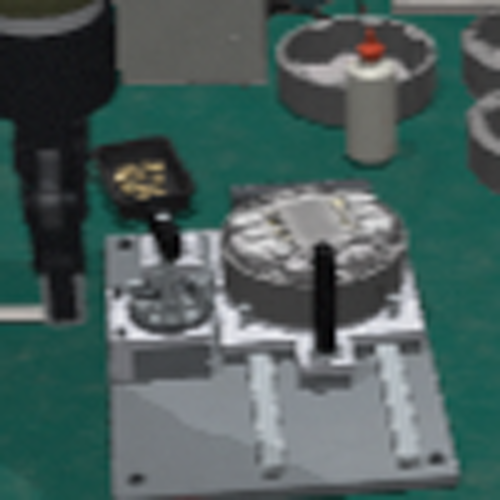

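View pics/s15.png

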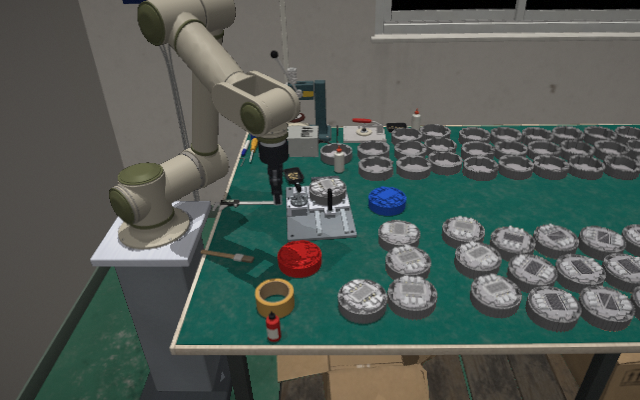

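```bash
python3 - <<'E'
from h import *
f=lambda a,b:(215+a/5.5,155+b/5.5)
a,b=load('top0'),load('t15')
for p,q,z in(((664,197),(458,222),.112),((332,124),(135,142),.03),((632,348),(437,370),.03),((482,228),(280,250),.077)):
  print(np.linalg.norm(onz(b,*f(*q),z)-onz(a,*f(*p),z)))
E
```

```text
0.09705647347757032
0.10012381817562593
0.09892262314717604
0.09784096522420192
```

```bash
python3 -c "
from rig import env
print(env.close_job())"; python3 st.py
```

```text
the job is handed in; nothing more can be done
None
the job is handed in; nothing more can be done
```

The index plunger is parked in its rest notch, the carriage is home against the end stop, and the job was handed in at about 38 s of the 67 s allowed.

- **Plunger:** I pulled the T-handle up about 11.5 mm and turned it clockwise in small steps. At 1.384 rad the torque rose from about −0.01 to about 0.045 Nm, which I took as the stop. That means the stop was pushed back by roughly 0.02–0.04 rad, against the 0.1 rad limit. I eased back to about 1.354 rad in two small steps, before and during the lowering. After I let go, the wrist picture put the lift at about 7 mm, which is the parked height.
- **Carriage:** I moved it by the post at up to about 50 mm/s. It stopped against the end stop and did not advance further under about 9 N. I relaxed that force before opening the fingers.
- **Last checks:** The final pictures show the stud in its nest, the handle still turned and raised, and the tray, bottle and tape roll where they started.
- **What disagreed:** Picture measurements of the travel scattered from 97 to 100 mm, and the tool's own travel came to about 99 mm. I relied on the contact force and on the carriage edge looking the same before and after release.

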